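# Load a syringe into the bench press and ratchet its plunger home

### The job

Load the syringe press: lift the sprung clamp bar by its black knob and turn it well aside, lay the syringe from the blue rest into the white cradle with its flange just behind the cradle's rear saddle, then turn the bar back and let it down on the barrel. Then swing the red-handled ratchet wrench back and forth until the blue pusher has pressed the plunger fully home, and let go. Leave the other things on the bench where they are.

Things in the scene. Friction and masses are not known exactly. Their poses are not given: they have to be found in the camera images.
- press: Fixed syringe press, placed differently each time: dark grey plate 130 x 280 mm on feet, plate top 22 mm high. Origin on the worktop under cradle, same axes. A white ear at x -39 to -26, y -46 to -38 mm, 68 mm high, stands beside the lowered clamp bar.
- cradle (a point): Middle of the barrel axis of a loaded syringe, 48 mm high. z up, y along the barrel from nozzle to plunger (robot's left), x away from the robot. Cradle: two white V saddles (10 mm thick, 53 mm wide, 51 mm high) centred at y = -43 and +37 mm, open between them; rear face of the rear one at y = +42 mm.
- rest: Blue plate, 70 x 120 x 10 mm, fixed, with two white V saddles like the cradle's (43 mm high), 80 mm apart, open between them, in which the syringe starts. Origin under its centre.
- syringe_mid (a point): Syringe (loose, 0.09 kg), point on its axis, 40 mm high at the start. Clear barrel 26 mm thick; y axis from yellow nozzle cap to plunger. Barrel y = -55 (cap to -68) to +46 mm, flange 40 mm in diameter at +46 to +50, then white plunger with 30 mm thumb disc. Laid with this point on cradle, the flange is 4 mm behind the rear saddle; y offsets -4 to +7 mm are good. The pusher closes the gap.
- plunger (a joint): How far the plunger is pushed in, m: 0 = fully out (rear of thumb disc at y = +82 mm of the syringe), 0.022 = fully home (disc 6 mm behind the flange). Stiff by friction, 2.5 N. Starts between 0 and 0.006.
- clamp_bar (a joint): Angle of the clamp bar, rad, about the vertical post: 0 = across the cradle, against its stop (start); grows anticlockwise seen from above as the knob swings to the nozzle end (the robot's right), to 1.75 at most; at 1.4 to 1.6 it is well aside. It turns freely and stays where it is left.
- clamp_lift (a joint): How far the clamp bar is lifted, m: 0 = down (start), at most 0.024. A spring pulls it down, 4 N at 0 to 9 N at full lift. Down, its underside is 55 mm high and an ear stops it from turning; it clears the ear from 0.013 up. On a loaded barrel it rests at 0.006. Lift to about 0.019 to turn it either way.
- clamp_knob (a point): Middle of the upright black knob (18 mm in diameter, 37 mm high) at the free end of the clamp bar, 100 mm from the post's axis, 83 mm high while the bar is down. The bar (14 mm wide, 10 mm thick) runs from beneath it to the post, its top 18 mm below this point.
- clamp_post (a point): Point on the vertical axis of the steel post on which the clamp bar lifts and turns; the post is 12 mm in diameter and reaches 93 mm above the worktop. Fixed to the press.
- wrench_grip (a point): Middle of the red grip of the ratchet wrench, which lies level and stays on its shaft: grip 80 mm long, 20 mm wide, 22 mm high, this point 88 mm above the worktop and 115 mm from the shaft's axis. Its x axis points along the handle to the shaft.
- wrench_pivot (a point): Point on the vertical axis of the wrench's shaft at the height of the grip's middle. Fixed to the press.
- wrench (a joint): Handle angle, rad: 0 = square to the barrel, towards the robot; grows anticlockwise from above (grip to the robot's right). Stops at -0.5 and +0.95. Growing, it drives the pusher to the cradle (0.35 N m, 3 N at the grip); on the return swing it slips over 20 teeth a turn (0.314 rad each) and the pusher stays.
- pusher (a joint): Travel of the blue pusher towards the cradle, m: 0 at the start, its face then at y = +91 mm of cradle; stop at 0.0355. 11.5 mm per radian of driven wrench swing; only the wrench moves it. With the syringe loaded the plunger is fully home at 0.035, after three or four strokes.
- timer: Small white bench timer, 67 x 63 x 19 mm, to be left alone. Origin under its centre.
- bottle_ethanol: White bottle with an orange cap, 56 mm in diameter, 128 mm high, behind the press, to be left alone. Origin under its centre.
- bottle_amber: Brown bottle with a black cap, 45 mm in diameter, 98 mm high, at the right, to be left alone. Origin under its centre.
- petri_dish_1: Round flat dish, 92 mm in diameter, 16 mm high, at the right, to be left alone. Origin under its centre.

How it is judged:
By the outcome, as a careful person would: the job done as asked, in the order asked, and still so for the second after the job is handed in, with the robot touching nothing.
It also fails if it takes over 72 s, if anything falls off the work surface, if the arm or the gripper's body presses on something with over 40 N, if the wrist force passes 120 N, or if a joint passes its speed limit or range.

### The arm

A 7-joint arm with a two-finger parallel gripper is mounted at the origin on a cart in front of the work surface, level with it; the furniture and walls round the work are solid. World frame = base frame: x ahead of the robot, y to its left, z up, the work surface at z = 0. Lengths are in mm, angles in rad, forces in N, time in s.
With the tool pointing down it reaches from about 350 to 900 mm from the base axis. Payload 8.1 kg.
Tool frame: the origin (TCP) lies midway between the tips of the shut fingers; the grasp point (between the pads) lies 19 mm behind it; x points along the fingers, y is the direction in which the jaws open and shut, and the axes are right-handed (so a half turn about x gives the same grasp; the last joint's range is limited). The gripper opens to 85 mm and grips with 20 to 120 N. Pads are 22 mm wide; open, the fingers measure 114 mm over their backs; the gripper's body (76 mm by 85 mm) begins 54 mm behind the grasp point. The pads swing forward as they close: fully open they stand 13 mm farther back than shut.
Start: joints at [1.089, 0.434, 0.025, 1.573, -0.012, 1.134, -0.075], TCP at [231.106, -580.716, 231.323] pointing down, gripper open.
Joint ranges: [-2.62, 2.62], [-0.44, 2.09], [-1.27, 1.32], [0.08, 2.57], [-1.32, 4.46], [0.12, 2], [-2.74, 2.74]. Speed limits (rad/s): [2.22, 2.22, 3.01, 3.01, 3.14, 3.14, 3.14].

### API

Orientations are given as a unit quaternion [w, x, y, z].
In Python, from cell import manip, eyes, hand_in gives the robot as it stands.
- The arm moves only by the tool step_arm, never from a script. Its argument "steps" is a list of rows, each an object of numbers: "tx", "ty", "tz": the shift along the tool's x, y, z in mm; "wx", "wy", "wz": the turn, a rotation vector about the tool's x, y, z in degrees; "gripper": the opening, from -1 (shut) to 1 (fully open). A call has 1 to 20 rows; each row shifts and turns the commanded pose from where the row before left it, along the tool's axes as they then stand; what a row does not reach is not made up. A row lasts 1/10 s, in which the tool goes at most 50 mm and 8.59 degrees, less where a joint would pass 70% of its speed; a pose out of reach is approached as far as the arm can. A call is refused whole if a number of a shift passes 50 or a number of a turn 8.59, either way. A call with a gripper value outside its range is refused whole. The fingers move at their own pace and stop on an object; "force" is the grip in N (left out, the last holds). Time passes only in rows, so rows that do not move let the fingers close. It gives the time, the measured TCP pose, the force and the opening at its end, in the units of the state.
- manip.state(): the state, without advancing time (a new reading comes with each control period).
- eyes.get_image(name): name is "side" or "top" or "wrist"; returns a dict with "frame" (480x640x3 uint8, red, green, blue), "fovy" (degrees; the focal length in pixels is half the picture's height over the tangent of half this angle, whatever the lens; pixels are square), "cx", "cy" (the principal point, pixels), "R" (3x3) and "t" (3): a world point X has camera coordinates R X + t; the wrist camera has in their place "T_tool_cam" (4x4, takes a point from camera to tool coordinates, whose origin is the TCP and whose axes are the tool frame's). Camera axes: x right, y down, z forward; pixel columns grow to the right and rows downward; lengths in mm; the calibration is good to about 2 mm. A picture is of the moment at which its call begins: read the wrist's pose just before it. There is no depth.
- hand_in(): hands the job in, once; it reports no verdict.
The state is a dict: "time_s": time; "joints": joint angles; "qd": joint speeds; "effort": joint torques, N m; "tcp_pos": TCP position; "tcp_rot": TCP orientation; "wrist_force": force on the tool from outside, world axes, zero at the start; "ft_torque": the same for the moment, N m; "opening": opening from 0.0 (shut) to 1.0 (fully open).
Only numpy, scipy, OpenCV 4.12 (cv2) and the standard library are available. Lean on these libraries where they do the work, as an engineer would, in place of code of your own. Each camera call takes 0.05 s, during which the arm holds its last target. There are 200 camera calls.

## Working session

There is one attempt and no reset: what is moved stays moved. The work goes in short steps, Python scripts to look and compute and a tool call to move; the robot and the scene stay as the last step left them, time stands still between calls to the robot, and variables do not carry over. Pictures are saved under pics/ and viewed, about 8 in all and at most 12, crops included, and the job is handed in when it is done.

Besides the shell and the picture viewer there is one more tool, called after ">>>" as name([rows], argument=value, ...), one row to a line, values as JSON. step_arm: Moves the arm, as the interface text tells. Its arguments: {"type":"object","properties":{"steps":{"type":"array","items":{"type":"object","properties":{"tx":{"type":"number"},"ty":{"type":"number"},"tz":{"type":"number"},"wx":{"type":"number"},"wy":{"type":"number"},"wz":{"type":"number"},"gripper":{"type":"number"}}}},"force":{"type":"number"}},"required":["steps"]}

```bash
ls; mkdir -p pics
python3 - <<'E'
from cell import manip, eyes
import cv2,numpy as np
s=manip.state(); print({k:np.round(v,3).tolist() for k,v in s.items()})
for n in ("top","side"):
    d=eyes.get_image(n); cv2.imwrite(f"pics/{n}0.png",d["frame"][:,:,::-1]); print(n,d["fovy"],d["cx"],d["cy"],np.round(d["R"],3).tolist(),np.round(d["t"],1).tolist())
    np.save(f"{n}.npy",{k:v for k,v in d.items()},allow_pickle=True)
d=eyes.get_image("wrist"); print(d["fovy"],d["cx"],d["cy"],np.round(d["T_tool_cam"],3).tolist())
E
```

```text
pics
{'time_s': 0.0, 'joints': [1.089, 0.435, 0.025, 1.574, -0.012, 1.134, -0.075], 'qd': [-0.0, 0.0, -0.0, 0.001, -0.001, -0.001, 0.002], 'effort': [-0.0, -67.047, 1.024, -31.622, 0.015, 0.012, -0.0], 'tcp_pos': [230.877, -580.237, 230.509], 'tcp_rot': [-0.133, -0.694, -0.134, 0.695], 'wrist_force': [-1.012, 0.849, 0.243], 'ft_torque': [0.008, -0.002, -0.016], 'opening': 1.004}
top 51.51408279381255 315.48109184902523 236.59551683931014 [[-0.016, -1.0, 0.0], [-0.994, 0.015, -0.111], [0.111, -0.002, -0.994]] [-233.4, 598.0, 1188.4]
side 46.659072129704775 311.0760627154433 238.7399366231492 [[-0.753, -0.658, 0.009], [-0.483, 0.543, -0.687], [0.448, -0.521, -0.726]] [263.1, 484.8, 794.8]
61.57051997408458 320.5731748839537 238.02372514256217 [[0.001, -0.316, 0.949, -142.22], [1.0, -0.0, -0.001, -0.388], [0.001, 0.949, 0.316, -81.993], [0.0, 0.0, 0.0, 1.0]]
```

View pics/top0.png

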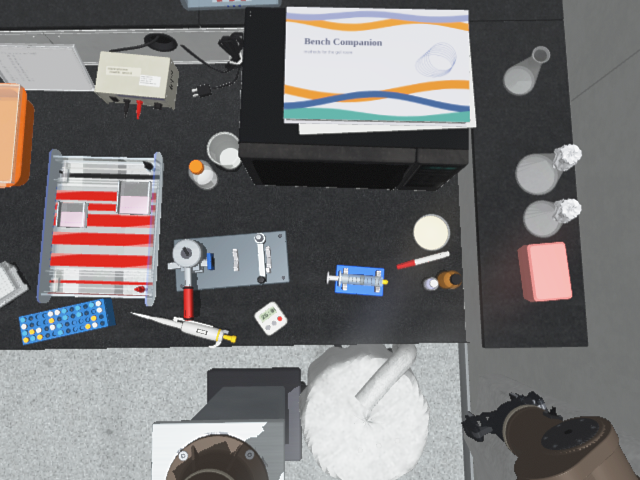

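View pics/side0.png

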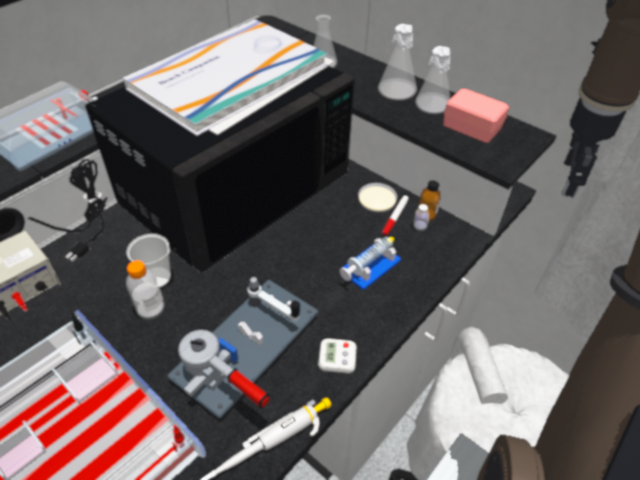

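The top view shows the press plate spanning about (175–288, 233–290). The wrench shaft is at (188,255), the grip at (188,303), the clamp post at (262,240) and the knob at (264,278). The syringe lies on the rest around (355,280), nozzle to the right. Next I'll take rough world positions and set up helpers.

```bash
cat > h.py <<'E'
import numpy as np, cv2
from scipy.spatial.transform import Rotation as R
from cell import manip, eyes
def tool():
    s=manip.state(); q=s["tcp_rot"]; return R.from_quat([q[1],q[2],q[3],q[0]]).as_matrix(), np.array(s["tcp_pos"]), s
def cam(d,pose=None):
    f=240/np.tan(np.radians(d["fovy"])/2)
    if "R" in d: Rm=np.array(d["R"]); C=-Rm.T@np.array(d["t"]); return f,d["cx"],d["cy"],Rm.T,C
    M,p=pose; T=np.array(d["T_tool_cam"]); return f,d["cx"],d["cy"],M@T[:3,:3],M@T[:3,3]+p
def plane(c,uv,z):
    f,cx,cy,Rt,C=c; r=Rt@np.array([(uv[0]-cx)/f,(uv[1]-cy)/f,1]); return C+r*(z-C[2])/r[2]
def proj(c,X):
    f,cx,cy,Rt,C=c; v=Rt.T@(np.array(X)-C); return np.array([cx+f*v[0]/v[2],cy+f*v[1]/v[2]])
def tri(obs):
    A=np.zeros((3,3));b=np.zeros(3)
    for c,uv in obs:
        f,cx,cy,Rt,C=c; r=Rt@np.array([(uv[0]-cx)/f,(uv[1]-cy)/f,1]); r/=np.linalg.norm(r); P=np.eye(3)-np.outer(r,r); A+=P;b+=P@C
    return np.linalg.solve(A,b)
def shot(n,name):
    M,p,s=tool(); d=eyes.get_image(n); cv2.imwrite(f"pics/{name}.png",d["frame"][:,:,::-1]); return d["frame"],cam(d,(M,p))
E
python3 - <<'E'
from h import *
d=np.load("top.npy",allow_pickle=True).item(); c=cam(d); f=d["frame"]
for n,uv,z in [("shaft",(188,255),100),("grip",(188,303),88),("post",(262,240),93),("knob",(264,278),102),("syr",(355,280),40),("capend",(386,281),40),("timer",(270,318),19),("pl",(175,240),22),("pr",(287,233),22),("prb",(288,283),22),("ethanol",(200,170),128),("amber",(447,275),60),("penL",(400,266),5),("penR",(449,254),5)]: print(n,np.round(plane(c,uv,z)))
M,p,s=tool(); print(np.round(M,3))
E
```

```text
shaft [549.  53. 100.]
grip [438.  54.  88.]
post [ 582. -118.   93.]
knob [ 493. -123.  102.]
syr [ 486. -337.   40.]
capend [ 483. -412.   40.]
timer [ 398. -129.   19.]
pl [592. 105.  22.]
pr [ 606. -172.   22.]
prb [ 482. -173.   22.]
ethanol [742.  21. 128.]
amber [ 494. -554.   60.]
penL [ 520. -453.    5.]
penR [ 548. -576.    5.]
[[-0.001  0.37  -0.929]
 [ 0.001 -0.929 -0.37 ]
 [-1.    -0.001  0.   ]]
```

>>> step_arm([
  {"tx": -2, "ty": -6, "tz": -18},
  {"tx": -2, "ty": -12, "tz": -36},
  {"tx": -2, "ty": -12, "tz": -36},
  {"tx": -2, "ty": -12, "tz": -36},
  {"tx": -2, "ty": -12, "tz": -36},
  {"tx": -2, "ty": -12, "tz": -36},
  {"tx": -2, "ty": -12, "tz": -36},
  {"tx": -2, "ty": -12, "tz": -36},
  {"tx": -2, "ty": -12, "tz": -36, "wx": 5.4},
  {"ty": -4, "tz": -36, "wx": 5.4},
  {"wx": 5.4, "tz": -15},
  {"wx": 5.5},
  {},
])

```text
invalid input at $.steps[0]: expected keys tx, ty, tz, wx, wy, wz, gripper
```

Run:
```python
from h import *
M,p,s=tool(); print(np.round(M,3),p,s["time_s"])
f,c=shot("wrist","w_syr"); np.save("w_syr.npy",np.array(c,dtype=object),allow_pickle=True)
```

```text
[[-0.001  0.37  -0.929]
 [ 0.001 -0.929 -0.37 ]
 [-1.    -0.001  0.   ]] [ 230.94471772 -580.36556667  230.69369833] 0.15
```

View pics/w_syr.png

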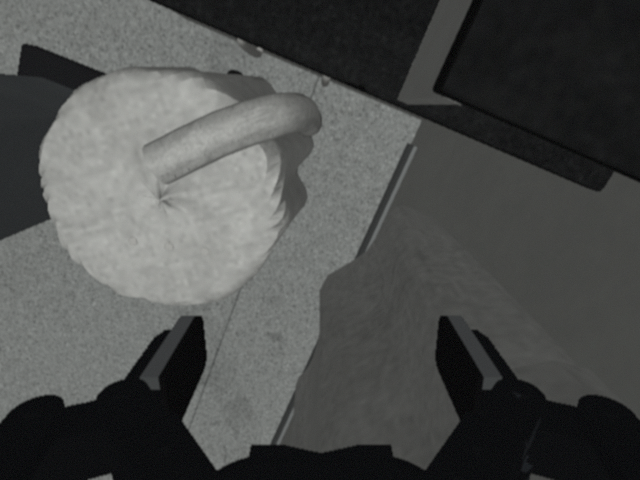

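The move was refused because every key is needed, so this wrist view still shows only the floor and the fingers at (180,350) and (460,350). I'll resend it with full rows.

>>> step_arm([
  {"tx": -2, "ty": -6, "tz": -18, "wx": 0, "wy": 0, "wz": 0, "gripper": 1},
  {"tx": -2, "ty": -12, "tz": -36, "wx": 0, "wy": 0, "wz": 0, "gripper": 1},
  {"tx": -2, "ty": -12, "tz": -36, "wx": 0, "wy": 0, "wz": 0, "gripper": 1},
  {"tx": -2, "ty": -12, "tz": -36, "wx": 0, "wy": 0, "wz": 0, "gripper": 1},
  {"tx": -2, "ty": -12, "tz": -36, "wx": 0, "wy": 0, "wz": 0, "gripper": 1},
  {"tx": -2, "ty": -12, "tz": -36, "wx": 0, "wy": 0, "wz": 0, "gripper": 1},
  {"tx": -2, "ty": -12, "tz": -36, "wx": 0, "wy": 0, "wz": 0, "gripper": 1},
  {"tx": -2, "ty": -12, "tz": -36, "wx": 0, "wy": 0, "wz": 0, "gripper": 1},
  {"tx": -2, "ty": -12, "tz": -36, "wx": 5.4, "wy": 0, "wz": 0, "gripper": 1},
  {"tx": 0, "ty": -4, "tz": -36, "wx": 5.4, "wy": 0, "wz": 0, "gripper": 1},
  {"tx": 0, "ty": 0, "tz": -15, "wx": 5.4, "wy": 0, "wz": 0, "gripper": 1},
  {"tx": 0, "ty": 0, "tz": 0, "wx": 5.5, "wy": 0, "wz": 0, "gripper": 1},
  {"tx": 0, "ty": 0, "tz": 0, "wx": 0, "wy": 0, "wz": 0, "gripper": 1},
])

```text
time_s: 1.5
tcp_pos: [526.3, -355.4, 248.8]
tcp_rot: [0.0, -0.707, 0.0, 0.707]
wrist_force: [-0.1, -1.0, -0.7]
opening: 1.001
```

Run:
```python
from h import *
M,p,s=tool(); print(np.round(M,3),p,s["time_s"],np.round(s["joints"],2))
f,c=shot("wrist","w_syr2"); np.save("w_syr2.npy",np.array(c,dtype=object),allow_pickle=True)
```

```text
[[-0.001 -0.    -1.   ]
 [ 0.    -1.     0.   ]
 [-1.    -0.     0.001]] [ 526.26464806 -355.43728824  248.84876266] 1.5 [ 0.51  0.44  0.01  1.52 -0.    1.18 -1.06]
```

View pics/w_syr2.png

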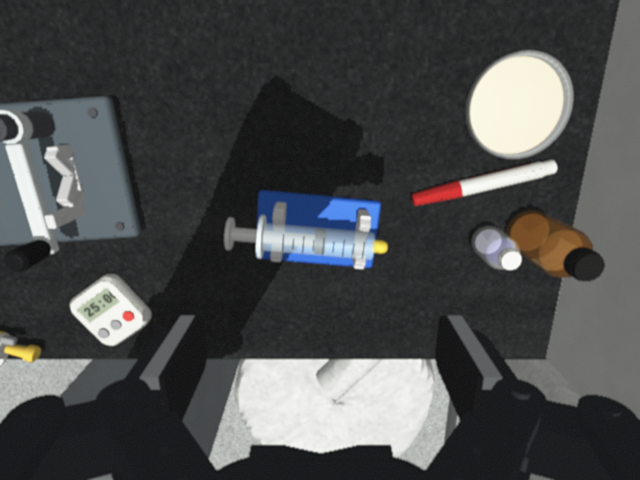

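The syringe lies with its thumb disc at about (229,234), flange at (262,238) and yellow cap tip at (388,247). The press is at the left. Next I'll move over the press for a close view.

>>> step_arm([
  {"tx": 0, "ty": -20, "tz": -3, "wx": 0, "wy": 0, "wz": 0, "gripper": 1},
  {"tx": 0, "ty": -37, "tz": -5, "wx": 0, "wy": 0, "wz": 0, "gripper": 1},
  {"tx": 0, "ty": -37, "tz": -5, "wx": 0, "wy": 0, "wz": 0, "gripper": 1},
  {"tx": 0, "ty": -37, "tz": -5, "wx": 0, "wy": 0, "wz": 0, "gripper": 1},
  {"tx": 0, "ty": -37, "tz": -5, "wx": 0, "wy": 0, "wz": 0, "gripper": 1},
  {"tx": 0, "ty": -37, "tz": -5, "wx": 0, "wy": 0, "wz": 0, "gripper": 1},
  {"tx": 0, "ty": -37, "tz": -5, "wx": 0, "wy": 0, "wz": 0, "gripper": 1},
  {"tx": 0, "ty": -37, "tz": -5, "wx": 0, "wy": 0, "wz": 0, "gripper": 1},
  {"tx": 0, "ty": -16, "tz": -2, "wx": 0, "wy": 0, "wz": 0, "gripper": 1},
  {"tx": 0, "ty": 0, "tz": 0, "wx": 0, "wy": 0, "wz": 0, "gripper": 1},
  {"tx": 0, "ty": 0, "tz": 0, "wx": 0, "wy": 0, "wz": 0, "gripper": 1},
])

```text
time_s: 2.65
tcp_pos: [565.6, -62.2, 249.4]
tcp_rot: [-0.001, -0.707, -0.0, 0.707]
wrist_force: [0.2, -0.6, -0.4]
opening: 0.996
```

Run:
```python
from h import *
M,p,s=tool(); print(p,s["time_s"],np.round(s["joints"],2))
f,c=shot("wrist","w_press"); np.save("w_press.npy",np.array(c,dtype=object),allow_pickle=True)
```

```text
[565.57054842 -62.19664701 249.38389725] 2.65 [ 0.09  0.33 -0.1   1.68  0.04  1.13 -1.59]
```

View pics/w_press.png

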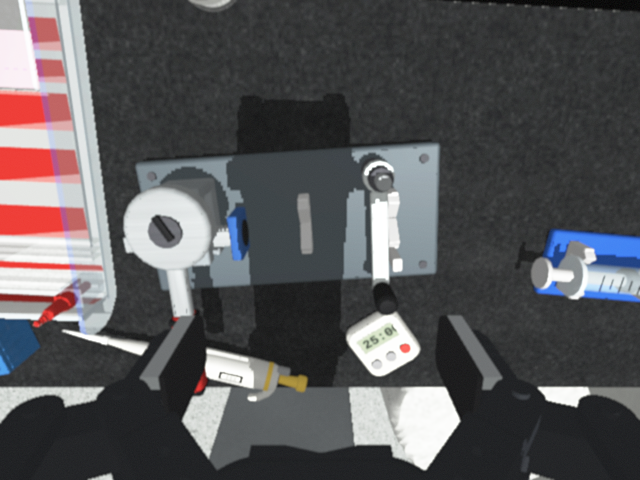

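The press is clear here. Plate corners are at (137,161), (439,143) and (437,273). The post top is at (383,178), the knob top at (385,292), the rear saddle at (305,223), the front saddle near (396,230), the wrench hub at (165,231) and the pusher face near x=247. I'll convert these to world positions.

Run:
```python
from h import *
cp=np.load("w_press.npy",allow_pickle=True); cs=np.load("w_syr2.npy",allow_pickle=True); d=np.load("top.npy",allow_pickle=True).item(); ct=cam(d)
P=lambda c,uv,z:np.round(plane(c,uv,z),1)[:2]
for n,uv,z in [("TL",(137,161),22),("TR",(439,143),22),("BR",(437,273),22),("post",(382,178),93),("knobtop",(385,290),101.5),("barA",(381,198),65),("barB",(380,284),65),("rsadT",(304,196),51),("rsadB",(306,252),51),("fsadT",(394,194),51),("fsadB",(398,269),51),("hub",(165,231),100),("grip",(189,350),88),("face",(248,232),48)]: print(n,P(cp,uv,z))
im=cv2.imread("pics/w_syr2.png"); hsv=cv2.cvtColor(im,cv2.COLOR_BGR2HSV)
m=cv2.inRange(hsv,(22,120,120),(35,255,255)); m[:, :360]=0; m[300:]=0; ys,xs=np.nonzero(m); print("yellow",xs.min(),xs.max(),xs.mean(),ys.mean())
print("cap c",P(cs,(xs.mean(),ys.mean()),40),"captip",P(cs,(xs.max()+.5,ys[xs>=xs.max()-2].mean()),40))
a=cv2.resize(cv2.imread("pics/w_press.png")[130:330,110:450],None,fx=2.3,fy=2.3,interpolation=cv2.INTER_CUBIC)
b=cv2.resize(im[180:290,210:400],None,fx=4,fy=4,interpolation=cv2.INTER_CUBIC)[:, :760]
cv2.imwrite("pics/crop1.png",np.vstack([np.pad(a,((0,0),(0,800-a.shape[1]),(0,0))),np.pad(b,((0,0),(0,800-b.shape[1]),(0,0)))])[:600+300][:900])
q=cv2.imread("pics/crop1.png"); print(q.shape)
cv2.imwrite("pics/crop1.png",cv2.resize(q,None,fx=600/q.shape[0],fy=600/q.shape[0])); print(600/q.shape[0])
```

```text
TL [597.8 105.5]
TR [ 613.9 -167.6]
BR [ 487.3 -177.4]
post [ 594.8 -107.1]
knobtop [ 507.1 -112.6]
barA [ 573.3 -111.4]
barB [ 495.3 -114.2]
rsadT [571.8 -47.1]
rsadB [520.4 -48.3]
fsadT [ 573.6 -124.6]
fsadB [ 503.8 -132.3]
hub [555.6  56.6]
grip [442.6  53.8]
face [538.3   3.5]
yellow 374 387 380.45222929936307 246.7515923566879
cap c [ 482.2 -409.8] captip [ 482.  -416.3]
(900, 800, 3)
0.6666666666666666
```

View pics/crop1.png

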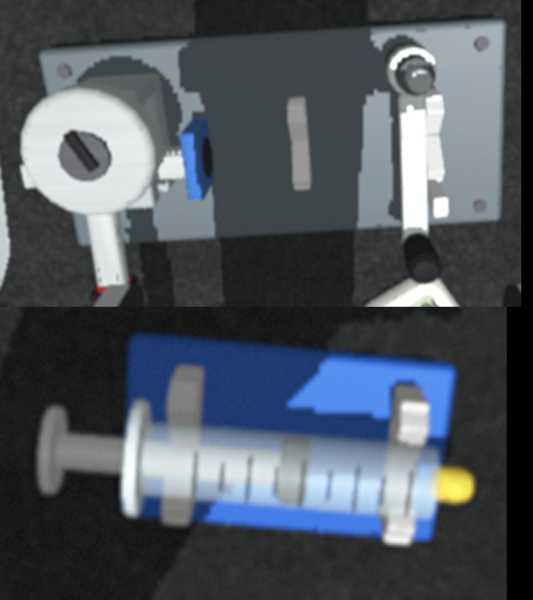

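Run:
```python
from h import *
cp=np.load("w_press.npy",allow_pickle=True); cs=np.load("w_syr2.npy",allow_pickle=True); d=np.load("top.npy",allow_pickle=True).item(); ct=cam(d)
P=lambda c,uv,z:np.round(plane(c,uv,z),1)[:2]
A=lambda u,v:(110+u/1.5333,130+v/1.5333)
B=lambda u,v:(210+u/2.6667,180+(v-306.7)/2.6667)
fl=P(cs,B(136,458),40); tip=P(cs,B(474,485),40); di=P(cs,B(52,449),40)
print("flange",fl,"tip",tip,"disc",di,"len",np.linalg.norm(fl-tip),"yaw",np.degrees(np.arctan2(-(fl-tip)[0],(fl-tip)[1])), "disc y", np.linalg.norm(di-tip)-68)
print("rest mid from saddles",P(cs,B(186,445),43),P(cs,B(407,465),43))
r=P(cp,A(298.5,143),51); e=P(cp,A(441,206),68); f=P(cp,A(436,138),51)
print("rsad",r,"ear",e,"fsad?",f)
dv=r-e; ang=np.arctan2(dv[1],dv[0])-np.arctan2(79,32.5); print("yaw from rear/ear",np.degrees(ang),np.linalg.norm(dv),np.hypot(79,32.5))
for yaw in (3.4,4.0):
    R2=R.from_euler("z",yaw,degrees=True).as_matrix()[:2,:2]
    print(yaw,"cradle from r",r-R2@[0,37],"from ear",e-R2@[-32.5,-42])
print("post",P(cp,A(420,77),93),"knob",P(cp,A(424,262),101.5))
print("post tri",tri([(cp,A(420,77)),(cs,(9,127))]),"knob tri",tri([(cp,A(424,262)),(cs,(22,260)),(ct,(264.5,279))]),"hub tri",tri([(cp,A(84,153)),(ct,(188,253))]))
```

```text
flange [ 492.  -299.7] tip [ 482.1 -416.6] disc [ 495.3 -271. ] len 117.31845549614097 yaw -4.840701162260021 disc y 78.19712719475717
rest mid from saddles [ 497.6 -317.4] [ 490.4 -392.7]
rsad [547.4 -47.4] ear [ 515.3 -128.1] fsad? [ 550.4 -126.2]
yaw from rear/ear 0.6707390434800705 86.84987046622464 85.42394277952756
3.4 cradle from r [549.59433582 -84.33487363] from ear [545.25192672 -84.24647009]
4.0 cradle from r [549.98098953 -84.30986986] from ear [544.79105974 -83.93522449]
post [ 593.2 -108.7] knob [ 497.5 -114.3]
post tri [ 589.79803024 -112.76005193   67.91791898] knob tri [ 491.07106833 -118.8384336    92.05535671] hub tri [554.44455351  56.34232409  95.06423612]
```

The syringe mid is at about (488,-348) with yaw -4.8°. The cradle is at about (548,-84) with yaw +3.5°, the post at (594,-109) and the knob at (494,-115). Next I'll go to the knob.

>>> step_arm([
  {"tx": 20, "ty": 13, "tz": 18, "wx": 0, "wy": 0, "wz": 0, "gripper": 1},
  {"tx": 27, "ty": 13, "tz": 18, "wx": 0, "wy": 0, "wz": 0, "gripper": 1},
  {"tx": 27, "ty": 13, "tz": 18, "wx": 0, "wy": 0, "wz": 0, "gripper": 1},
  {"tx": 26, "ty": 14, "tz": 18, "wx": -3.5, "wy": 0, "wz": 0, "gripper": 1},
  {"tx": 25, "ty": 0, "tz": 0, "wx": 0, "wy": 0, "wz": 0, "gripper": 1},
  {"tx": 25, "ty": 0, "tz": 0, "wx": 0, "wy": 0, "wz": 0, "gripper": 1},
  {"tx": 18, "ty": 0, "tz": 0, "wx": 0, "wy": 0, "wz": 0, "gripper": 1},
  {"tx": 10, "ty": 0, "tz": 0, "wx": 0, "wy": 0, "wz": 0, "gripper": 1},
  {"tx": 0, "ty": 0, "tz": 0, "wx": 0, "wy": 0, "wz": 0, "gripper": 1},
  {"tx": 0, "ty": 0, "tz": 0, "wx": 0, "wy": 0, "wz": 0, "gripper": 0.2},
  {"tx": 0, "ty": 0, "tz": 0, "wx": 0, "wy": 0, "wz": 0, "gripper": 0.2},
  {"tx": 0, "ty": 0, "tz": 0, "wx": 0, "wy": 0, "wz": 0, "gripper": -0.2},
  {"tx": 0, "ty": 0, "tz": 0, "wx": 0, "wy": 0, "wz": 0, "gripper": -0.2},
], force=40)

```text
time_s: 4.0
tcp_pos: [494.3, -114.1, 71.9]
tcp_rot: [0.022, 0.707, 0.022, -0.706]
wrist_force: [0.3, -0.9, 0.1]
opening: 0.4
```

Run:
```python
from h import *
f,c=shot("wrist","w_knob")
cv2.imwrite("pics/k.png",f[130:,80:560,::-1])
```

```text
(no output)
```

View pics/k.png

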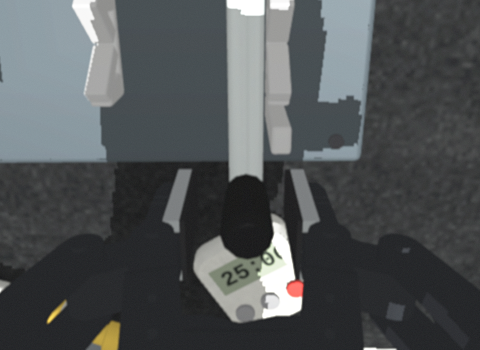

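The knob stands between the pads, with its top at about (246,238) in the crop, and the bar runs straight up the image. I'll check its centring by numbers.

Run:
```python
from h import *
M,p,s=tool(); d=eyes.get_image("wrist"); c=cam(d,(M,p))
for n,uv,z in [("knobtop",(326,366),101.5),("rsadB L",(168,231),51),("rsadB R",(198,226),51),("earB",(361,275),68),("ear T",(354,245),68),("plateBR",(440,290),22)]: print(n,np.round(plane(c,uv,z),1))
print(proj(c,[p[0],p[1],101.5]))
```

```text
knobtop [ 494.1 -115.1  101.5]
rsadB L [520.7 -46.9  51. ]
rsadB R [523.7 -59.6  51. ]
earB [ 512.8 -128.2   68. ]
ear T [ 525.1 -124.3   68. ]
plateBR [ 487.  -176.5   22. ]
[322.69271445 365.64238813]
```

>>> step_arm([
  {"tx": 0, "ty": 1, "tz": 0, "wx": 0, "wy": 0, "wz": 0, "gripper": -1},
  {"tx": 0, "ty": 0, "tz": 0, "wx": 0, "wy": 0, "wz": 0, "gripper": -1},
  {"tx": 0, "ty": 0, "tz": 0, "wx": 0, "wy": 0, "wz": 0, "gripper": -1},
  {"tx": -5, "ty": 0, "tz": 0, "wx": 0, "wy": 0, "wz": 0, "gripper": -1},
  {"tx": -5, "ty": 0, "tz": 0, "wx": 0, "wy": 0, "wz": 0, "gripper": -1},
  {"tx": -5, "ty": 0, "tz": 0, "wx": 0, "wy": 0, "wz": 0, "gripper": -1},
  {"tx": -5, "ty": 0, "tz": 0, "wx": 0, "wy": 0, "wz": 0, "gripper": -1},
  {"tx": 0, "ty": 0, "tz": 0, "wx": 0, "wy": 0, "wz": 0, "gripper": -1},
], force=40)

```text
time_s: 4.9
tcp_pos: [494.5, -115.3, 91.9]
tcp_rot: [0.022, 0.707, 0.021, -0.706]
wrist_force: [4.9, -4.1, -8.7]
opening: 0.199
```

>>> step_arm([
  {"tx": 0, "ty": 8.7, "tz": -0.4, "wx": -5, "wy": 0, "wz": 0, "gripper": -1},
  {"tx": 0, "ty": 12.5, "tz": -0.8, "wx": -7.2, "wy": 0, "wz": 0, "gripper": -1},
  {"tx": 0, "ty": 12.5, "tz": -0.8, "wx": -7.2, "wy": 0, "wz": 0, "gripper": -1},
  {"tx": 0, "ty": 12.5, "tz": -0.8, "wx": -7.2, "wy": 0, "wz": 0, "gripper": -1},
  {"tx": 0, "ty": 12.5, "tz": -0.8, "wx": -7.2, "wy": 0, "wz": 0, "gripper": -1},
  {"tx": 0, "ty": 12.5, "tz": -0.8, "wx": -7.2, "wy": 0, "wz": 0, "gripper": -1},
  {"tx": 0, "ty": 12.5, "tz": -0.8, "wx": -7.2, "wy": 0, "wz": 0, "gripper": -1},
  {"tx": 0, "ty": 12.5, "tz": -0.8, "wx": -7.2, "wy": 0, "wz": 0, "gripper": -1},
  {"tx": 0, "ty": 12.5, "tz": -0.8, "wx": -7.2, "wy": 0, "wz": 0, "gripper": -1},
  {"tx": 0, "ty": 12.5, "tz": -0.8, "wx": -7.2, "wy": 0, "wz": 0, "gripper": -1},
  {"tx": 0, "ty": 12.5, "tz": -0.8, "wx": -7.2, "wy": 0, "wz": 0, "gripper": -1},
  {"tx": 0, "ty": 12.5, "tz": -0.8, "wx": -7.2, "wy": 0, "wz": 0, "gripper": -1},
  {"tx": 0, "ty": 5, "tz": -0.2, "wx": -3, "wy": 0, "wz": 0, "gripper": -1},
  {"tx": 0, "ty": 0, "tz": 0, "wx": 0, "wy": 0, "wz": 0, "gripper": -1},
])

```text
time_s: 6.3
tcp_pos: [593.2, -206.0, 89.8]
tcp_rot: [0.502, 0.496, 0.506, -0.496]
wrist_force: [-0.7, 5.6, -8.2]
opening: 0.198
```

>>> step_arm([
  {"tx": 6, "ty": 0, "tz": 0, "wx": 0, "wy": 0, "wz": 0, "gripper": -1},
  {"tx": 6, "ty": 0, "tz": 0, "wx": 0, "wy": 0, "wz": 0, "gripper": -1},
  {"tx": 5, "ty": 0, "tz": 0, "wx": 0, "wy": 0, "wz": 0, "gripper": -1},
  {"tx": 0, "ty": 0, "tz": 0, "wx": 0, "wy": 0, "wz": 0, "gripper": 0.3},
  {"tx": 0, "ty": 0, "tz": 0, "wx": 0, "wy": 0, "wz": 0, "gripper": 0.3},
  {"tx": 0, "ty": 0, "tz": 0, "wx": 0, "wy": 0, "wz": 0, "gripper": 0.3},
  {"tx": -15, "ty": 0, "tz": 0, "wx": 0, "wy": 0, "wz": 0, "gripper": 0.3},
  {"tx": -30, "ty": 0, "tz": 0, "wx": 0, "wy": 0, "wz": 0, "gripper": 0.3},
  {"tx": -15, "ty": -13, "tz": 18, "wx": 0, "wy": 0, "wz": 0, "gripper": 0.3},
  {"tx": 0, "ty": -26, "tz": 35, "wx": 0, "wy": 0, "wz": 0, "gripper": 0.3},
  {"tx": 0, "ty": -26, "tz": 35, "wx": 0, "wy": 0, "wz": 0, "gripper": 0.3},
  {"tx": 0, "ty": -26, "tz": 35, "wx": 0, "wy": 0, "wz": 0, "gripper": 0.3},
  {"tx": 0, "ty": -14, "tz": 19, "wx": 5.5, "wy": 0, "wz": 0, "gripper": 0.3},
  {"tx": 0, "ty": 0, "tz": 0, "wx": 0, "wy": 0, "wz": 0, "gripper": 0.3},
])

```text
time_s: 7.7
tcp_pos: [488.4, -356.9, 135.7]
tcp_rot: [-0.477, -0.522, -0.475, 0.524]
wrist_force: [-0.2, 1.0, -0.6]
opening: 0.65
```

Run:
```python
from h import *
M,p,s=tool(); print(p,np.round(M,3).tolist(),s["time_s"],np.round(s["joints"],2),np.round(s["wrist_force"],1))
f,c=shot("wrist","w_s3")
print(M.T@(np.array([487.9,-348.2,24])-p))
b=f[:,:,::-1]; cv2.imwrite("pics/s3.png",b)
```

```text
[ 488.40057867 -356.87328666  135.70571557] [[-0.001, 0.996, -0.094], [-0.003, -0.094, -0.996], [-1.0, -0.0, 0.003]] 7.7 [ 0.85  0.54 -0.44  1.71  0.28  0.96  0.2 ] [-0.2  1.  -0.6]
[111.67737518  -1.28775185  -8.95259395]
```

View pics/s3.png

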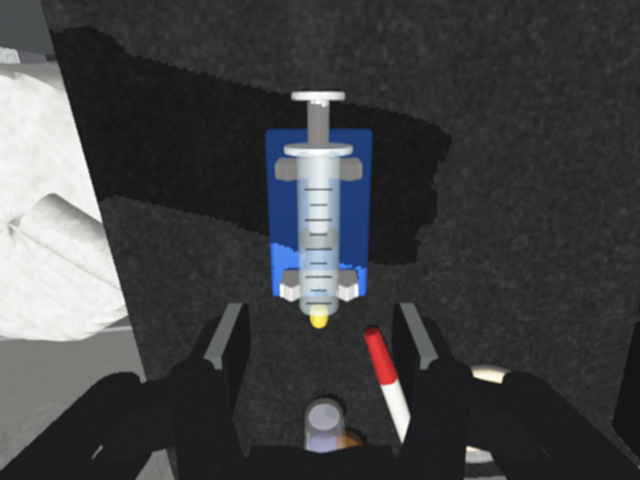

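The syringe is aligned with the tool. Flange is at (319,150), rest saddles at v≈170 and 286, cap tip at (319,329). I'll compute the offset for the descent.

Run:
```python
from h import *
M,p,s=tool(); d=eyes.get_image("wrist"); c=cam(d,(M,p))
for n,uv,z in [("tip",(319,328),40),("flange",(319,150),40),("disc",(318,96),40),("sadR",(318,170),43),("sadF",(319,286),43)]:
    X=plane(c,uv,z); print(n,np.round(X,1),"tool",np.round(M.T@(X-p),1))
```

```text
tip [ 484.2 -415.    40. ] tool [95.9 -0.8 61. ]
flange [ 494.8 -297.8   40. ] tool [ 95.7  -0.6 -56.7]
disc [ 496.9 -268.3   40. ] tool [ 95.6  -1.1 -86.2]
sadR [ 493.2 -308.8   43. ] tool [ 92.7  -1.2 -45.6]
sadF [ 487.1 -382.7   43. ] tool [92.8 -0.8 28.6]
```

>>> step_arm([
  {"tx": 25, "ty": -1, "tz": -8, "wx": 0, "wy": 0, "wz": 0, "gripper": 0.3},
  {"tx": 35, "ty": 0, "tz": 0, "wx": 0, "wy": 0, "wz": 0, "gripper": 0.3},
  {"tx": 30, "ty": 0, "tz": 0, "wx": 0, "wy": 0, "wz": 0, "gripper": 0.3},
  {"tx": 16, "ty": 0, "tz": 0, "wx": 0, "wy": 0, "wz": 0, "gripper": 0.3},
  {"tx": 6, "ty": 0, "tz": 0, "wx": 0, "wy": 0, "wz": 0, "gripper": 0.3},
  {"tx": 0, "ty": 0, "tz": 0, "wx": 0, "wy": 0, "wz": 0, "gripper": 0.3},
  {"tx": 0, "ty": 0, "tz": 0, "wx": 0, "wy": 0, "wz": 0, "gripper": -1},
  {"tx": 0, "ty": 0, "tz": 0, "wx": 0, "wy": 0, "wz": 0, "gripper": -1},
  {"tx": 0, "ty": 0, "tz": 0, "wx": 0, "wy": 0, "wz": 0, "gripper": -1},
  {"tx": 0, "ty": 0, "tz": 0, "wx": 0, "wy": 0, "wz": 0, "gripper": -1},
], force=35)

```text
time_s: 8.8
tcp_pos: [488.3, -343.5, 23.3]
tcp_rot: [-0.477, -0.52, -0.48, 0.522]
wrist_force: [-9.7, 3.0, 10.2]
opening: 0.295
```

>>> step_arm([
  {"tx": -15, "ty": 0, "tz": 0, "wx": 0, "wy": 0, "wz": 0, "gripper": -1},
  {"tx": -30, "ty": 0, "tz": 0, "wx": 0, "wy": 0, "wz": 0, "gripper": -1},
  {"tx": -35, "ty": 0, "tz": 0, "wx": 0, "wy": 0, "wz": 0, "gripper": -1},
  {"tx": -35, "ty": 0, "tz": 0, "wx": 0, "wy": 0, "wz": 0, "gripper": -1},
  {"tx": -5, "ty": 0, "tz": 0, "wx": 0, "wy": 0, "wz": 0, "gripper": -1},
  {"tx": 0, "ty": 0, "tz": 0, "wx": 0, "wy": 0, "wz": 0, "gripper": -1},
  {"tx": 0, "ty": 0, "tz": 0, "wx": 0, "wy": 0, "wz": 0, "gripper": -1},
])

```text
time_s: 9.5
tcp_pos: [490.6, -343.6, 142.0]
tcp_rot: [-0.478, -0.52, -0.479, 0.521]
wrist_force: [0.3, -0.0, -1.3]
opening: 0.288
```

Run:
```python
from h import *
M,p,s=tool(); print(p,np.round(M,3).tolist(),s["time_s"],s["opening"],np.round(s["wrist_force"],1))
f,c=shot("wrist","w_s4"); b=f[:,:,::-1].copy(); hsv=cv2.cvtColor(b,cv2.COLOR_BGR2HSV)
m=cv2.inRange(hsv,(22,120,120),(35,255,255)); ys,xs=np.nonzero(m); print("yellow",len(xs),xs.min(),xs.max(),ys.min(),ys.max())
cv2.imwrite("pics/s4.png",b)
```

```text
[ 490.56923526 -343.61684167  141.96700919] [[-0.001, 0.996, -0.084], [0.0, -0.084, -0.996], [-1.0, -0.001, 0.0]] 9.5 0.2875063525109404 [ 0.3 -0.  -1.3]Traceback (most recent call last):
  File "<stdin>", line 4, in <module>
    return umr_minimum(a, axis, None, out, keepdims, initial, where)
ValueError: zero-size array to reduction operation minimum which has no identity
```

View pics/w_s4.png

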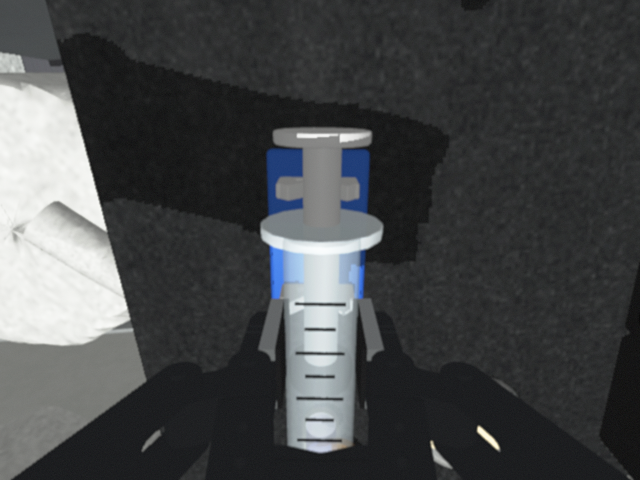

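The syringe is held straight between the fingers. The widest points of the flange are at (261,230) and (383,230), and of the thumb disc at (273,136) and (371,136).

Run:
```python
from h import *
d=eyes.get_image("wrist"); T=np.array(d["T_tool_cam"]); f=240/np.tan(np.radians(d["fovy"])/2)
for n,uv in [("flange",(322,230)),("disc",(322,136))]:
    r=T[:3,:3]@np.array([(uv[0]-d["cx"])/f,(uv[1]-d["cy"])/f,1])
    for x in (-16.7,-18.5): print(n,x,np.round(T[:3,3]+r*(x-T[0,3])/r[0],1))
```

```text
flange -16.7 [-16.7   0.7 -43. ]
flange -18.5 [-18.5   0.7 -43.6]
disc -16.7 [-16.7   0.7 -72.8]
disc -18.5 [-18.5   0.7 -73. ]
```

>>> step_arm([
  {"tx": 0, "ty": 0, "tz": -10, "wx": -4.1, "wy": 0, "wz": 0, "gripper": -1},
  {"tx": 0, "ty": 4, "tz": -20, "wx": -4.2, "wy": 0, "wz": 0, "gripper": -1},
  {"tx": 0, "ty": 10, "tz": -30, "wx": 0, "wy": 0, "wz": 0, "gripper": -1},
  {"tx": 0, "ty": 10, "tz": -30, "wx": 0, "wy": 0, "wz": 0, "gripper": -1},
  {"tx": 0, "ty": 10, "tz": -30, "wx": 0, "wy": 0, "wz": 0, "gripper": -1},
  {"tx": 0, "ty": 10, "tz": -30, "wx": 0, "wy": 0, "wz": 0, "gripper": -1},
  {"tx": 0, "ty": 10, "tz": -30, "wx": 0, "wy": 0, "wz": 0, "gripper": -1},
  {"tx": 0, "ty": 10, "tz": -30, "wx": 0, "wy": 0, "wz": 0, "gripper": -1},
  {"tx": 0, "ty": 7, "tz": -30, "wx": 0, "wy": 0, "wz": 0, "gripper": -1},
  {"tx": 0, "ty": 4, "tz": -14, "wx": 0, "wy": 0, "wz": 0, "gripper": -1},
  {"tx": 0, "ty": 0, "tz": -6, "wx": 0, "wy": 0, "wz": 0, "gripper": -1},
  {"tx": 0, "ty": 0, "tz": 0, "wx": 0, "wy": 0, "wz": 0, "gripper": -1},
  {"tx": 0, "ty": 0, "tz": 0, "wx": 0, "wy": 0, "wz": 0, "gripper": -1},
])

```text
time_s: 10.9
tcp_pos: [552.5, -81.5, 142.0]
tcp_rot: [0.515, 0.484, 0.515, -0.485]
wrist_force: [0.1, -0.4, -1.4]
opening: 0.293
```

Run:
```python
from h import *
M,p,s=tool(); print(p,np.round(M,4).tolist(),s["time_s"],s["opening"])
print("yaw",np.degrees(np.arctan2(M[1,1],M[0,1])),"delta tool to target",M.T@(np.array([548.6,-77.3,32])-p))
f,c=shot("wrist","w_c1")
```

```text
[552.50374834 -81.46193016 142.00406776] [[-0.0007, 0.9982, 0.0597], [-0.0009, 0.0597, -0.9982], [-1.0, -0.0008, 0.0009]] 10.9 0.293499433316084
yaw 3.4201776557062615 delta tool to target [110.00308294  -3.56305846  -4.48131625]
```

View pics/w_c1.png

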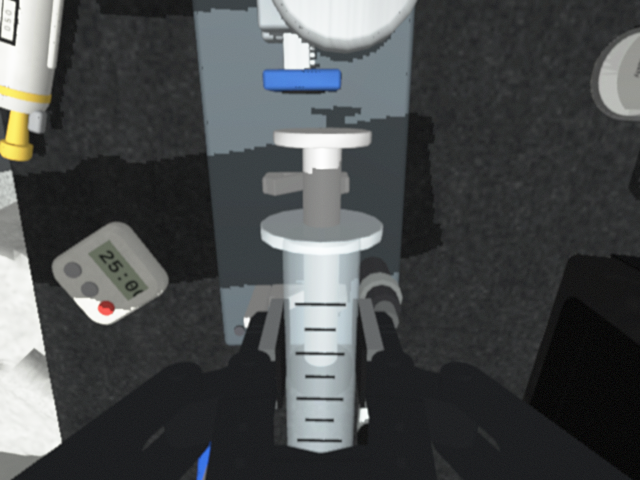

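The syringe is over the press, with the rear saddle visible at u 263–349, v 170–195. I'll use it to re-measure the cradle.

```bash
python3 - <<'E'
from h import *
M,p,s=tool(); d=eyes.get_image("wrist"); c=cam(d,(M,p))
g=cv2.cvtColor(d["frame"],cv2.COLOR_RGB2GRAY)
print(g[160:205,285].tolist()); print(g[160:205,270].tolist()); print(g[183,255:300].tolist(),g[183,340:356].tolist())
R2=R.from_euler("z",3.5,degrees=True).as_matrix()[:2,:2]
for uv,o in [((306,194),(0,32)),((306,177),(0,42)),((264,193),(26.5,32))]:
    X=plane(c,uv,51)[:2]; print(X, "cradle",X-R2@np.array(o))
E
python3 - <<'E'
import cv2
cv2.imwrite("pics/c1z.png",cv2.resize(cv2.imread("pics/w_c1.png")[55:260,200:420],None,fx=2.7,fy=2.7,interpolation=cv2.INTER_CUBIC))
E
```

```text
[63, 63, 63, 63, 63, 63, 64, 62, 65, 63, 67, 87, 117, 134, 135, 129, 124, 127, 133, 132, 132, 132, 131, 132, 131, 132, 131, 132, 132, 130, 131, 130, 116, 91, 69, 63, 61, 63, 62, 62, 63, 62, 62, 62, 63]
[61, 64, 64, 62, 66, 63, 65, 63, 63, 64, 67, 86, 108, 120, 124, 124, 123, 125, 128, 131, 133, 133, 131, 132, 131, 131, 132, 132, 131, 132, 132, 132, 130, 119, 93, 69, 63, 62, 63, 64, 64, 62, 63, 61, 64]
[64, 61, 63, 64, 63, 63, 77, 105, 130, 140, 139, 133, 130, 130, 131, 132, 132, 133, 136, 138, 134, 132, 131, 132, 131, 132, 131, 133, 131, 132, 132, 131, 132, 131, 131, 130, 132, 132, 133, 130, 131, 132, 130, 131, 131] [126, 129, 130, 132, 134, 139, 141, 139, 125, 90, 67, 62, 63, 63, 66, 65]
[542.44637366 -50.65601566] cradle [544.39992693 -82.59632921]
[541.97541438 -40.62081781] cradle [544.53945304 -82.54247934]
[517.74845122 -51.50081947] cradle [493.25143233 -85.05891932]
```

>>> step_arm([
  {"tx": 0, "ty": -3, "tz": -3, "wx": 0, "wy": 0, "wz": 0, "gripper": -1},
  {"tx": 20, "ty": -2.5, "tz": -2, "wx": 0, "wy": 0, "wz": 0, "gripper": -1},
  {"tx": 30, "ty": 0, "tz": 0, "wx": 0, "wy": 0, "wz": 0, "gripper": -1},
  {"tx": 25, "ty": 0, "tz": 0, "wx": 0, "wy": 0, "wz": 0, "gripper": -1},
  {"tx": 15, "ty": 0, "tz": 0, "wx": 0, "wy": 0, "wz": 0, "gripper": -1},
  {"tx": 8, "ty": 0, "tz": 0, "wx": 0, "wy": 0, "wz": 0, "gripper": -1},
  {"tx": 4, "ty": 0, "tz": 0, "wx": 0, "wy": 0, "wz": 0, "gripper": -1},
  {"tx": 2, "ty": 0, "tz": 0, "wx": 0, "wy": 0, "wz": 0, "gripper": -1},
  {"tx": 2, "ty": 0, "tz": 0, "wx": 0, "wy": 0, "wz": 0, "gripper": -1},
  {"tx": 0, "ty": 0, "tz": 0, "wx": 0, "wy": 0, "wz": 0, "gripper": -1},
  {"tx": 0, "ty": 0, "tz": 0, "wx": 0, "wy": 0, "wz": 0, "gripper": -1},
])

```text
time_s: 12.1
tcp_pos: [547.5, -75.3, 36.8]
tcp_rot: [0.515, 0.485, 0.515, -0.484]
wrist_force: [-0.0, -0.7, -1.0]
opening: 0.292
```

>>> step_arm([
  {"tx": 2, "ty": 0, "tz": 1, "wx": 0, "wy": 0, "wz": 0, "gripper": -1},
  {"tx": 2, "ty": 0, "tz": 0, "wx": 0, "wy": 0, "wz": 0, "gripper": -1},
  {"tx": 1, "ty": 0, "tz": 0, "wx": 0, "wy": 0, "wz": 0, "gripper": -1},
  {"tx": 0, "ty": 0, "tz": 0, "wx": 0, "wy": 0, "wz": 0, "gripper": -1},
])

```text
time_s: 12.5
tcp_pos: [546.7, -75.8, 33.3]
tcp_rot: [0.515, 0.484, 0.515, -0.485]
wrist_force: [-12.3, 2.2, 27.7]
opening: 0.294
```

Run:
```python
from h import *
M,p,s=tool(); print(p,np.round(s["wrist_force"],1),s["time_s"])
f,c=shot("wrist","w_c2")
im=cv2.resize(f[40:300,200:420,::-1],None,fx=2.2,fy=2.2,interpolation=cv2.INTER_CUBIC); cv2.imwrite("pics/c2z.png",im)
```

```text
[546.7175918  -75.80411325  33.34933209] [-12.3   2.2  27.7] 12.5
```

View pics/c2z.png

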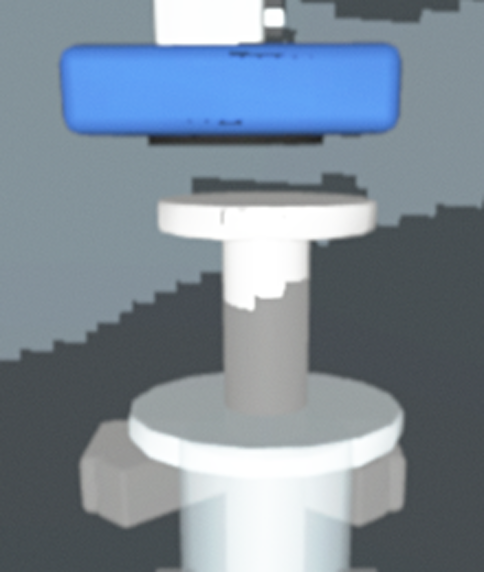

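The syringe is touching the V. It sits about 3–4 mm toward +x of the V centre, and the flange is about 4 mm behind the rear saddle, which is right. I'll ease the load, centre it and release.

>>> step_arm([
  {"tx": -1.5, "ty": -1.5, "tz": 0, "wx": 0, "wy": 0, "wz": 0, "gripper": -1},
  {"tx": 0, "ty": -1.5, "tz": 0, "wx": 0, "wy": 0, "wz": 0, "gripper": -1},
  {"tx": 1, "ty": 0, "tz": 0, "wx": 0, "wy": 0, "wz": 0, "gripper": -1},
  {"tx": 0, "ty": 0, "tz": 0, "wx": 0, "wy": 0, "wz": 0, "gripper": -1},
])

```text
time_s: 12.95
tcp_pos: [544.0, -76.6, 31.4]
tcp_rot: [0.515, 0.484, 0.515, -0.485]
wrist_force: [-0.6, 0.3, -1.2]
opening: 0.291
```

>>> step_arm([
  {"tx": 0, "ty": 0, "tz": 0, "wx": 0, "wy": 0, "wz": 0, "gripper": 0.1},
  {"tx": 0, "ty": 0, "tz": 0, "wx": 0, "wy": 0, "wz": 0, "gripper": 0.1},
  {"tx": 0, "ty": 0, "tz": 0, "wx": 0, "wy": 0, "wz": 0, "gripper": 0.1},
  {"tx": -15, "ty": 0, "tz": 0, "wx": 0, "wy": 0, "wz": 0, "gripper": 0.1},
  {"tx": -30, "ty": 0, "tz": 0, "wx": 0, "wy": 0, "wz": 0, "gripper": 0.2},
  {"tx": -35, "ty": 0, "tz": 0, "wx": 0, "wy": 0, "wz": 0, "gripper": 0.3},
  {"tx": -25, "ty": 3, "tz": 8, "wx": 0, "wy": 0, "wz": 0, "gripper": 0.3},
  {"tx": 0, "ty": 10, "tz": 32, "wx": 0, "wy": 0, "wz": 0, "gripper": 0.3},
  {"tx": 0, "ty": 11, "tz": 36, "wx": 0, "wy": 0, "wz": 0, "gripper": 0.3},
  {"tx": 0, "ty": 11, "tz": 36, "wx": 0, "wy": 0, "wz": 0, "gripper": 0.3},
  {"tx": 0, "ty": 6, "tz": 20, "wx": 2.7, "wy": 0, "wz": 0, "gripper": 0.3},
  {"tx": 0, "ty": 0, "tz": 0, "wx": 0, "wy": 0, "wz": 0, "gripper": 0.3},
  {"tx": 0, "ty": 0, "tz": 0, "wx": 0, "wy": 0, "wz": 0, "gripper": 0.3},
])

```text
time_s: 14.25
tcp_pos: [593.1, -205.4, 137.5]
tcp_rot: [0.503, 0.497, 0.504, -0.496]
wrist_force: [-0.2, 0.2, -0.7]
opening: 0.649
```

Run:
```python
from h import *
M,p,s=tool(); print(p,np.round(M,3).tolist(),s["time_s"])
f,c=shot("wrist","w_k2"); print("knob top expected px",proj(c,[593.2,-206,101.5]),"post",proj(c,[593,-108,93]), "delta",M.T@(np.array([593.2,-206,71])-p))
ft,_=shot("top","t2")
m=((f.max(2)<45)).astype(np.uint8)
```

```text
[ 593.14632928 -205.43093584  137.52585339] [[0.0, 1.0, 0.014], [0.001, 0.014, -1.0], [-1.0, 0.0, -0.001]] 14.25
knob top expected px [319.98953463 283.56966247] post [322.45773276  66.02338976] delta [6.65255677e+01 1.74846742e-02 6.03674968e-01]
```

View pics/w_k2.png

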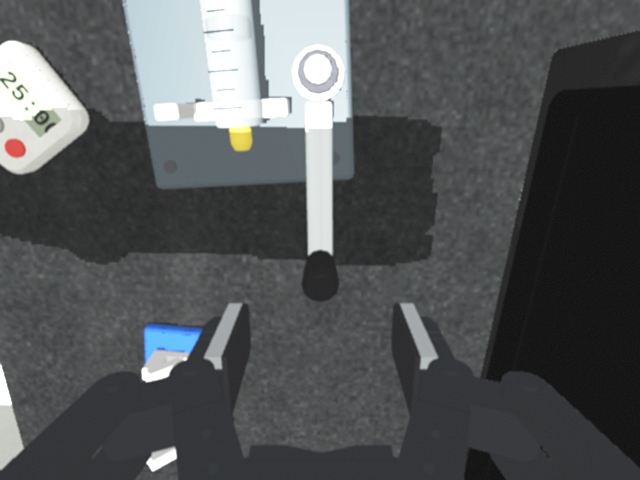

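The bar is at 1.5 rad, with the knob top at (320,281) where I predicted and the post at (319,68). The syringe lies in the front saddle with its cap at (240,138). I'll grip the knob, lift and turn it back.

>>> step_arm([
  {"tx": 20, "ty": 0, "tz": 0, "wx": 0, "wy": 0, "wz": 0, "gripper": 0.3},
  {"tx": 25, "ty": 0, "tz": 0, "wx": 0, "wy": 0, "wz": 0, "gripper": 0.3},
  {"tx": 15, "ty": 0, "tz": 0, "wx": 0, "wy": 0, "wz": 0, "gripper": 0.1},
  {"tx": 6, "ty": 0, "tz": 0, "wx": 0, "wy": 0, "wz": 0, "gripper": 0},
  {"tx": 0, "ty": 0, "tz": 0, "wx": 0, "wy": 0, "wz": 0, "gripper": -1},
  {"tx": 0, "ty": 0, "tz": 0, "wx": 0, "wy": 0, "wz": 0, "gripper": -1},
  {"tx": 0, "ty": 0, "tz": 0, "wx": 0, "wy": 0, "wz": 0, "gripper": -1},
  {"tx": 0, "ty": 0, "tz": 0, "wx": 0, "wy": 0, "wz": 0, "gripper": -1},
  {"tx": -5, "ty": 0, "tz": 0, "wx": 0, "wy": 0, "wz": 0, "gripper": -1},
  {"tx": -5, "ty": 0, "tz": 0, "wx": 0, "wy": 0, "wz": 0, "gripper": -1},
  {"tx": -5, "ty": 0, "tz": 0, "wx": 0, "wy": 0, "wz": 0, "gripper": -1},
  {"tx": -5, "ty": 0, "tz": 0, "wx": 0, "wy": 0, "wz": 0, "gripper": -1},
  {"tx": 0, "ty": 0, "tz": 0, "wx": 0, "wy": 0, "wz": 0, "gripper": -1},
], force=40)

```text
time_s: 15.65
tcp_pos: [593.2, -204.9, 91.4]
tcp_rot: [0.503, 0.497, 0.504, -0.496]
wrist_force: [0.1, 5.2, -8.9]
opening: 0.198
```

>>> step_arm([
  {"tx": 0, "ty": -8.7, "tz": -0.4, "wx": 5, "wy": 0, "wz": 0, "gripper": -1},
  {"tx": 0, "ty": -12.5, "tz": -0.8, "wx": 7.2, "wy": 0, "wz": 0, "gripper": -1},
  {"tx": 0, "ty": -12.5, "tz": -0.8, "wx": 7.2, "wy": 0, "wz": 0, "gripper": -1},
  {"tx": 0, "ty": -12.5, "tz": -0.8, "wx": 7.2, "wy": 0, "wz": 0, "gripper": -1},
  {"tx": 0, "ty": -12.5, "tz": -0.8, "wx": 7.2, "wy": 0, "wz": 0, "gripper": -1},
  {"tx": 0, "ty": -12.5, "tz": -0.8, "wx": 7.2, "wy": 0, "wz": 0, "gripper": -1},
  {"tx": 0, "ty": -12.5, "tz": -0.8, "wx": 7.2, "wy": 0, "wz": 0, "gripper": -1},
  {"tx": 0, "ty": -12.5, "tz": -0.8, "wx": 7.2, "wy": 0, "wz": 0, "gripper": -1},
  {"tx": 0, "ty": -12.5, "tz": -0.8, "wx": 7.2, "wy": 0, "wz": 0, "gripper": -1},
  {"tx": 0, "ty": -12.5, "tz": -0.8, "wx": 7.2, "wy": 0, "wz": 0, "gripper": -1},
  {"tx": 0, "ty": -12.5, "tz": -0.8, "wx": 7.2, "wy": 0, "wz": 0, "gripper": -1},
  {"tx": 0, "ty": -12.5, "tz": -0.8, "wx": 7.2, "wy": 0, "wz": 0, "gripper": -1},
  {"tx": 0, "ty": -5, "tz": -0.2, "wx": 3, "wy": 0, "wz": 0, "gripper": -1},
  {"tx": 0, "ty": 0, "tz": 0, "wx": 0, "wy": 0, "wz": 0, "gripper": -1},
])

```text
time_s: 17.05
tcp_pos: [495.2, -114.3, 92.2]
tcp_rot: [0.023, 0.709, 0.02, -0.705]
wrist_force: [7.3, -4.9, -8.6]
opening: 0.201
```

>>> step_arm([
  {"tx": 5, "ty": 0.5, "tz": 0, "wx": 0, "wy": 0, "wz": 0, "gripper": -1},
  {"tx": 4, "ty": 0, "tz": 0, "wx": 0, "wy": 0, "wz": 0, "gripper": -1},
  {"tx": 4, "ty": 0, "tz": 0, "wx": 0, "wy": 0, "wz": 0, "gripper": -1},
  {"tx": 0, "ty": 0, "tz": 0, "wx": 0, "wy": 0, "wz": 0, "gripper": -1},
])

```text
time_s: 17.45
tcp_pos: [495.1, -114.7, 78.8]
tcp_rot: [0.023, 0.709, 0.021, -0.705]
wrist_force: [5.3, -4.1, -5.3]
opening: 0.197
```

>>> step_arm([
  {"tx": 0, "ty": 0, "tz": 0, "wx": 0, "wy": 0, "wz": 0, "gripper": 0.1},
  {"tx": 0, "ty": 0, "tz": 0, "wx": 0, "wy": 0, "wz": 0, "gripper": 0.1},
  {"tx": 0, "ty": 0, "tz": 0, "wx": 0, "wy": 0, "wz": 0, "gripper": 0.1},
  {"tx": -15, "ty": 0, "tz": 0, "wx": 0, "wy": 0, "wz": 0, "gripper": 0.1},
  {"tx": -30, "ty": 0, "tz": 0, "wx": 0, "wy": 0, "wz": 0, "gripper": 0.1},
  {"tx": -35, "ty": 0, "tz": 0, "wx": 0, "wy": 0, "wz": 0, "gripper": 0.1},
  {"tx": -10, "ty": -20, "tz": 0, "wx": 0, "wy": 0, "wz": 0, "gripper": 0.1},
  {"tx": 0, "ty": -35, "tz": 0, "wx": 0, "wy": 0, "wz": 0, "gripper": 0.1},
  {"tx": 0, "ty": -35, "tz": 0, "wx": 0, "wy": 0, "wz": 0, "gripper": 0.1},
  {"tx": 0, "ty": -35, "tz": 0, "wx": 0, "wy": 0, "wz": 0, "gripper": 0.1},
  {"tx": 0, "ty": -30, "tz": 5, "wx": 0, "wy": 0, "wz": 0, "gripper": 0.1},
  {"tx": 0, "ty": -10, "tz": 5, "wx": 0, "wy": 0, "wz": 0, "gripper": 0.1},
  {"tx": 0, "ty": 0, "tz": 0, "wx": 0, "wy": 0, "wz": 0, "gripper": 0.1},
  {"tx": 0, "ty": 0, "tz": 0, "wx": 0, "wy": 0, "wz": 0, "gripper": 0.1},
])

```text
time_s: 18.85
tcp_pos: [472.3, 50.0, 167.9]
tcp_rot: [0.022, 0.707, 0.022, -0.707]
wrist_force: [0.8, 0.1, -0.1]
opening: 0.545
```

```bash
cat > red.py <<'E'
from h import *
def mask(f,lo,hi): return cv2.inRange(cv2.cvtColor(f,cv2.COLOR_RGB2HSV),lo,hi)
def red(f): return mask(f,(0,150,60),(8,255,255))|mask(f,(172,150,60),(180,255,255))
E
python3 - <<'E'
from red import *
M,p,s=tool(); print(p,np.round(M,3).tolist(),s["time_s"],np.round(s["joints"],2))
f,c=shot("wrist","w_w1"); m=red(f)
for k in cv2.findContours(m,cv2.RETR_EXTERNAL,cv2.CHAIN_APPROX_SIMPLE)[0]:
    if cv2.contourArea(k)>200:
        b=cv2.boxPoints(cv2.minAreaRect(k)); print(cv2.contourArea(k),b.round().tolist(),[np.round(plane(c,q,99)[:2]).tolist() for q in b])
d=np.load("top.npy",allow_pickle=True).item(); m=red(d["frame"]); m[:280]=0; m[330:]=0; m[:,:180]=0; m[:,240:]=0
k=max(cv2.findContours(m,cv2.RETR_EXTERNAL,cv2.CHAIN_APPROX_SIMPLE)[0],key=cv2.contourArea); r=cv2.minAreaRect(k); print("top red",r,[np.round(plane(cam(d),q,99)[:2]).tolist() for q in cv2.boxPoints(r)])
E
```

```text
[472.25473122  50.00660112 167.91560492] [[0.0, 0.062, -0.998], [-0.001, -0.998, -0.062], [-1.0, 0.001, -0.0]] 18.85 [-0.06  0.28 -0.19  2.    0.07  0.88 -1.8 ]
3139.0 [[293.0, 357.0], [297.0, 255.0], [332.0, 256.0], [328.0, 358.0]] [[406.0, 63.0], [473.0, 64.0], [473.0, 45.0], [407.0, 42.0]]
1173.0 [[-0.0, 212.0], [146.0, 208.0], [147.0, 242.0], [1.0, 246.0]] [[488.0, 226.0], [495.0, 147.0], [476.0, 147.0], [468.0, 229.0]]
1051.0 [[-1.0, 174.0], [0.0, 165.0], [147.0, 180.0], [146.0, 189.0]] [[509.0, 222.0], [513.0, 221.0], [510.0, 145.0], [505.0, 146.0]]
6044.0 [[-5.0, 119.0], [0.0, 74.0], [148.0, 90.0], [143.0, 135.0]] [[536.0, 219.0], [558.0, 212.0], [555.0, 141.0], [533.0, 145.0]]
5504.0 [[-0.0, 0.0], [142.0, 0.0], [142.0, 41.0], [0.0, 41.0]] [[590.0, 206.0], [594.0, 141.0], [577.0, 142.0], [573.0, 210.0]]
top red ((187.77467346191406, 303.415771484375), (29.09116554260254, 9.51199722290039), 87.87889862060547) [[470.0, 65.0], [471.0, 43.0], [405.0, 40.0], [404.0, 61.0]]
```

Red grip found: middle about (439,53), so the pivot is about (554,57). I'll straddle the handle loosely and turn with it.

>>> step_arm([
  {"tx": 10, "ty": -3, "tz": 16, "wx": 0, "wy": 0, "wz": 0, "gripper": 0.1},
  {"tx": 20, "ty": -2, "tz": 16, "wx": 0, "wy": 0, "wz": 0, "gripper": 0.1},
  {"tx": 30, "ty": 0, "tz": 1, "wx": 1, "wy": 0, "wz": 0, "gripper": 0.1},
  {"tx": 25, "ty": 0, "tz": 0, "wx": 0, "wy": 0, "wz": 0, "gripper": 0.1},
  {"tx": 10, "ty": 0, "tz": 0, "wx": 0, "wy": 0, "wz": 0, "gripper": -0.3},
  {"tx": 0, "ty": 0, "tz": 0, "wx": 0, "wy": 0, "wz": 0, "gripper": -0.35},
  {"tx": 0, "ty": 0, "tz": 0, "wx": 0, "wy": 0, "wz": 0, "gripper": -0.35},
  {"tx": 0, "ty": 0, "tz": 0, "wx": 0, "wy": 0, "wz": 0, "gripper": -0.35},
], force=20)

```text
time_s: 19.7
tcp_pos: [439.9, 54.1, 73.8]
tcp_rot: [0.016, 0.708, 0.016, -0.706]
wrist_force: [-0.3, 0.0, -0.6]
opening: 0.326
```

>>> step_arm([
  {"tx": 0, "ty": 10, "tz": -0.4, "wx": -5, "wy": 0, "wz": 0, "gripper": -0.35},
  {"tx": 0, "ty": 14, "tz": -0.9, "wx": -7, "wy": 0, "wz": 0, "gripper": -0.35},
  {"tx": 0, "ty": 14, "tz": -0.9, "wx": -7, "wy": 0, "wz": 0, "gripper": -0.35},
  {"tx": 0, "ty": 14, "tz": -0.9, "wx": -7, "wy": 0, "wz": 0, "gripper": -0.35},
  {"tx": 0, "ty": 14, "tz": -0.9, "wx": -7, "wy": 0, "wz": 0, "gripper": -0.35},
  {"tx": 0, "ty": 14, "tz": -0.9, "wx": -7, "wy": 0, "wz": 0, "gripper": -0.35},
  {"tx": 0, "ty": 14, "tz": -0.9, "wx": -7, "wy": 0, "wz": 0, "gripper": -0.35},
  {"tx": 0, "ty": 12, "tz": -0.6, "wx": -6, "wy": 0, "wz": 0, "gripper": -0.35},
  {"tx": 0, "ty": 0, "tz": 0, "wx": 0, "wy": 0, "wz": 0, "gripper": -0.35},
])

```text
time_s: 20.6
tcp_pos: [489.7, -36.6, 73.5]
tcp_rot: [0.33, 0.626, 0.329, -0.625]
wrist_force: [-1.3, 0.7, 0.9]
opening: 0.327
```

```bash
cat > wr.py <<'E'
from red import *
M,p,s=tool(); print(np.round(p,1),s["time_s"],"tool deg",np.degrees(np.arctan2(M[0,1],-M[1,1])),"F tool",np.round(M.T@s["wrist_force"],1),s["opening"])
piv=np.array([554,57]); v=p[:2]-piv; print("r",np.hypot(*v),"TCP angle rad (yaw 3.5 removed)",np.arctan2(-v[1],-v[0])-np.radians(3.5))
d=eyes.get_image("top"); c=cam(d); f=d["frame"]; m=mask(f,(105,120,80),(125,255,255)); m[:,:185]=0; m[:,290:]=0; m[:240]=0; m[290:]=0
ys,xs=np.nonzero(m)
if len(xs): print("pusher px",len(xs),xs.min(),xs.max(),xs.mean(),ys.mean(),"right edge y",plane(c,(xs.max()+1,ys.mean()),65)[1])
cv2.imwrite(f"pics/top_{s['time_s']:.1f}.png",f[:,:,::-1])
E
python3 wr.py
```

```text
[489.7 -36.6  73.5] 20.6 tool deg 55.56593238114797 F tool [-0.9 -1.4  0.1] 0.32707799537966387
r 113.56878491661729 TCP angle rad (yaw 3.5 removed) 0.9082655618176539
```

>>> step_arm([
  {"tx": 0, "ty": -10, "tz": -0.4, "wx": 5, "wy": 0, "wz": 0, "gripper": -0.35},
  {"tx": 0, "ty": -14, "tz": -0.8, "wx": 7, "wy": 0, "wz": 0, "gripper": -0.35},
  {"tx": 0, "ty": -14, "tz": -0.8, "wx": 7, "wy": 0, "wz": 0, "gripper": -0.35},
  {"tx": 0, "ty": -14, "tz": -0.8, "wx": 7, "wy": 0, "wz": 0, "gripper": -0.35},
  {"tx": 0, "ty": -14, "tz": -0.8, "wx": 7, "wy": 0, "wz": 0, "gripper": -0.35},
  {"tx": 0, "ty": -14, "tz": -0.8, "wx": 7, "wy": 0, "wz": 0, "gripper": -0.35},
  {"tx": 0, "ty": -14, "tz": -0.8, "wx": 7, "wy": 0, "wz": 0, "gripper": -0.35},
  {"tx": 0, "ty": -14, "tz": -0.8, "wx": 7, "wy": 0, "wz": 0, "gripper": -0.35},
  {"tx": 0, "ty": -14, "tz": -0.8, "wx": 7, "wy": 0, "wz": 0, "gripper": -0.35},
  {"tx": 0, "ty": -12, "tz": -0.6, "wx": 6, "wy": 0, "wz": 0, "gripper": -0.35},
  {"tx": 0, "ty": 0, "tz": 0, "wx": 0, "wy": 0, "wz": 0, "gripper": -0.35},
])

```text
time_s: 21.75
tcp_pos: [441.0, 84.2, 73.5]
tcp_rot: [-0.071, 0.704, -0.07, -0.703]
wrist_force: [1.0, -0.0, -0.5]
opening: 0.324
```

```bash
python3 wr.py
```

```text
[441.   84.2  73.5] 21.75 tool deg -11.477803059563376 F tool [ 0.5 -0.1 -1. ] 0.32421393012296307
r 116.1946157178183 TCP angle rad (yaw 3.5 removed) -0.29692846801682543
pusher px 65 211 217 213.0 260.7076923076923 right edge y -9.806895648892265
```

>>> step_arm([
  {"tx": 0, "ty": 10, "tz": -0.4, "wx": -5, "wy": 0, "wz": 0, "gripper": -0.35},
  {"tx": 0, "ty": 14, "tz": -0.9, "wx": -7, "wy": 0, "wz": 0, "gripper": -0.35},
  {"tx": 0, "ty": 14, "tz": -0.9, "wx": -7, "wy": 0, "wz": 0, "gripper": -0.35},
  {"tx": 0, "ty": 14, "tz": -0.9, "wx": -7, "wy": 0, "wz": 0, "gripper": -0.35},
  {"tx": 0, "ty": 14, "tz": -0.9, "wx": -7, "wy": 0, "wz": 0, "gripper": -0.35},
  {"tx": 0, "ty": 14, "tz": -0.9, "wx": -7, "wy": 0, "wz": 0, "gripper": -0.35},
  {"tx": 0, "ty": 14, "tz": -0.9, "wx": -7, "wy": 0, "wz": 0, "gripper": -0.35},
  {"tx": 0, "ty": 14, "tz": -0.9, "wx": -7, "wy": 0, "wz": 0, "gripper": -0.35},
  {"tx": 0, "ty": 14, "tz": -0.9, "wx": -7, "wy": 0, "wz": 0, "gripper": -0.35},
  {"tx": 0, "ty": 13, "tz": -0.7, "wx": -6.5, "wy": 0, "wz": 0, "gripper": -0.35},
  {"tx": 0, "ty": 0, "tz": 0, "wx": 0, "wy": 0, "wz": 0, "gripper": -0.35},
])

```text
time_s: 22.9
tcp_pos: [489.4, -37.9, 72.7]
tcp_rot: [-0.333, -0.624, -0.333, 0.624]
wrist_force: [-3.0, 0.1, -0.3]
opening: 0.326
```

```bash
python3 wr.py
```

```text
[489.4 -37.9  72.7] 22.9 tool deg 56.12720970687328 F tool [ 0.3 -2.5  1.6] 0.32625685040122465
r 114.82701789200937 TCP angle rad (yaw 3.5 removed) 0.9124436689027581
pusher px 1 220 220 220.0 254.0 right edge y -16.854496117782247
```

>>> step_arm([
  {"tx": 0, "ty": -10, "tz": -0.4, "wx": 5, "wy": 0, "wz": 0, "gripper": -0.35},
  {"tx": 0, "ty": -14, "tz": -0.8, "wx": 7, "wy": 0, "wz": 0, "gripper": -0.35},
  {"tx": 0, "ty": -14, "tz": -0.8, "wx": 7, "wy": 0, "wz": 0, "gripper": -0.35},
  {"tx": 0, "ty": -14, "tz": -0.8, "wx": 7, "wy": 0, "wz": 0, "gripper": -0.35},
  {"tx": 0, "ty": -14, "tz": -0.8, "wx": 7, "wy": 0, "wz": 0, "gripper": -0.35},
  {"tx": 0, "ty": -14, "tz": -0.8, "wx": 7, "wy": 0, "wz": 0, "gripper": -0.35},
  {"tx": 0, "ty": -14, "tz": -0.8, "wx": 7, "wy": 0, "wz": 0, "gripper": -0.35},
  {"tx": 0, "ty": -14, "tz": -0.8, "wx": 7, "wy": 0, "wz": 0, "gripper": -0.35},
  {"tx": 0, "ty": -14, "tz": -0.8, "wx": 7, "wy": 0, "wz": 0, "gripper": -0.35},
  {"tx": 0, "ty": -13, "tz": -0.6, "wx": 6.5, "wy": 0, "wz": 0, "gripper": -0.35},
  {"tx": 0, "ty": 0, "tz": 0, "wx": 0, "wy": 0, "wz": 0, "gripper": -0.35},
])

```text
time_s: 24.05
tcp_pos: [440.4, 83.9, 73.2]
tcp_rot: [-0.071, 0.704, -0.07, -0.703]
wrist_force: [0.6, -0.1, 0.1]
opening: 0.324
```

```bash
python3 wr.py
```

```text
[440.4  83.9  73.2] 24.05 tool deg -11.460796010864097 F tool [-0.1 -0.  -0.6] 0.3242745730988865
r 116.71109784538969 TCP angle rad (yaw 3.5 removed) -0.2933800344283022
pusher px 68 215 221 217.5 260.3235294117647 right edge y -19.31800743466863
```

>>> step_arm([
  {"tx": 0, "ty": 10, "tz": -0.4, "wx": -5, "wy": 0, "wz": 0, "gripper": -0.35},
  {"tx": 0, "ty": 14, "tz": -0.9, "wx": -7, "wy": 0, "wz": 0, "gripper": -0.35},
  {"tx": 0, "ty": 14, "tz": -0.9, "wx": -7, "wy": 0, "wz": 0, "gripper": -0.35},
  {"tx": 0, "ty": 14, "tz": -0.9, "wx": -7, "wy": 0, "wz": 0, "gripper": -0.35},
  {"tx": 0, "ty": 14, "tz": -0.9, "wx": -7, "wy": 0, "wz": 0, "gripper": -0.35},
  {"tx": 0, "ty": 14, "tz": -0.9, "wx": -7, "wy": 0, "wz": 0, "gripper": -0.35},
  {"tx": 0, "ty": 14, "tz": -0.9, "wx": -7, "wy": 0, "wz": 0, "gripper": -0.35},
  {"tx": 0, "ty": 14, "tz": -0.9, "wx": -7, "wy": 0, "wz": 0, "gripper": -0.35},
  {"tx": 0, "ty": 14, "tz": -0.9, "wx": -7, "wy": 0, "wz": 0, "gripper": -0.35},
  {"tx": 0, "ty": 13, "tz": -0.7, "wx": -6.5, "wy": 0, "wz": 0, "gripper": -0.35},
  {"tx": 0, "ty": 0, "tz": 0, "wx": 0, "wy": 0, "wz": 0, "gripper": -0.35},
])

```text
time_s: 25.2
tcp_pos: [488.7, -38.2, 72.5]
tcp_rot: [-0.333, -0.623, -0.333, 0.624]
wrist_force: [-2.9, -0.5, 0.5]
opening: 0.328
```

```bash
python3 wr.py
```

```text
[488.7 -38.2  72.5] 25.2 tool deg 56.14700425009274 F tool [-0.5 -2.1  2. ] 0.3279217293438501
r 115.41023468977592 TCP angle rad (yaw 3.5 removed) 0.9085959479435631
pusher px 27 220 224 221.85185185185185 255.07407407407408 right edge y -26.3968750215314
```

>>> step_arm([
  {"tx": 0, "ty": -10, "tz": -0.4, "wx": 5, "wy": 0, "wz": 0, "gripper": -0.35},
  {"tx": 0, "ty": -14, "tz": -0.8, "wx": 7, "wy": 0, "wz": 0, "gripper": -0.35},
  {"tx": 0, "ty": -14, "tz": -0.8, "wx": 7, "wy": 0, "wz": 0, "gripper": -0.35},
  {"tx": 0, "ty": -14, "tz": -0.8, "wx": 7, "wy": 0, "wz": 0, "gripper": -0.35},
  {"tx": 0, "ty": -14, "tz": -0.8, "wx": 7, "wy": 0, "wz": 0, "gripper": -0.35},
  {"tx": 0, "ty": -14, "tz": -0.8, "wx": 7, "wy": 0, "wz": 0, "gripper": -0.35},
  {"tx": 0, "ty": -14, "tz": -0.8, "wx": 7, "wy": 0, "wz": 0, "gripper": -0.35},
  {"tx": 0, "ty": -14, "tz": -0.8, "wx": 7, "wy": 0, "wz": 0, "gripper": -0.35},
  {"tx": 0, "ty": -14, "tz": -0.8, "wx": 7, "wy": 0, "wz": 0, "gripper": -0.35},
  {"tx": 0, "ty": -13, "tz": -0.6, "wx": 6.5, "wy": 0, "wz": 0, "gripper": -0.35},
  {"tx": 0, "ty": 0, "tz": 0, "wx": 0, "wy": 0, "wz": 0, "gripper": -0.35},
])

```text
time_s: 26.35
tcp_pos: [440.2, 83.7, 73.2]
tcp_rot: [-0.071, 0.704, -0.07, -0.703]
wrist_force: [0.3, -0.9, -0.5]
opening: 0.322
```

```bash
python3 wr.py
```

```text
[440.2  83.7  73.2] 26.35 tool deg -11.45019638543063 F tool [ 0.5  0.8 -0.5] 0.3218168949762355
r 116.88899742775745 TCP angle rad (yaw 3.5 removed) -0.29162216588203926
pusher px 67 220 226 222.1044776119403 259.86567164179104 right edge y -31.20944102232633
```

>>> step_arm([
  {"tx": 0, "ty": 10, "tz": -0.4, "wx": -5, "wy": 0, "wz": 0, "gripper": -0.35},
  {"tx": 0, "ty": 12, "tz": -0.6, "wx": -6, "wy": 0, "wz": 0, "gripper": -0.35},
  {"tx": 0, "ty": 6, "tz": -0.2, "wx": -3, "wy": 0, "wz": 0, "gripper": -0.35},
  {"tx": 0, "ty": 0, "tz": 0, "wx": 0, "wy": 0, "wz": 0, "gripper": -0.35},
])

```text
time_s: 26.8
tcp_pos: [437.4, 52.6, 72.8]
tcp_rot: [-0.016, -0.707, -0.016, 0.707]
wrist_force: [-1.5, 2.5, -0.6]
opening: 0.322
```

```bash
python3 wr.py
```

```text
[437.4  52.6  72.8] 26.8 tool deg 2.65421165068079 F tool [ 0.6 -2.6  1.4] 0.32245172551332674
r 116.6643178327108 TCP angle rad (yaw 3.5 removed) -0.02378661389953054
pusher px 67 220 226 222.16417910447763 259.94029850746267 right edge y -31.210196181400278
```

>>> step_arm([
  {"tx": 0, "ty": 6, "tz": -0.2, "wx": -3, "wy": 0, "wz": 0, "gripper": -0.35},
  {"tx": 0, "ty": 4, "tz": -0.1, "wx": -2, "wy": 0, "wz": 0, "gripper": -0.35},
  {"tx": 0, "ty": 0, "tz": 0, "wx": 0, "wy": 0, "wz": 0, "gripper": -0.35},
])

```text
time_s: 27.15
tcp_pos: [438.5, 43.9, 72.7]
tcp_rot: [-0.047, -0.705, -0.047, 0.706]
wrist_force: [-2.2, 2.9, 0.0]
opening: 0.326
```

```bash
python3 wr.py
```

```text
[438.5  43.9  72.7] 27.15 tool deg 7.587298959820567 F tool [-0.  -3.2  1.8] 0.3264030267023813
r 116.29188814966503 TCP angle rad (yaw 3.5 removed) 0.052143883220960904
pusher px 67 220 226 222.29850746268656 260.14925373134326 right edge y -31.212310492593332
```

>>> step_arm([
  {"tx": 0, "ty": 6, "tz": -0.2, "wx": -3, "wy": 0, "wz": 0, "gripper": -0.35},
  {"tx": 0, "ty": 6, "tz": -0.2, "wx": -3, "wy": 0, "wz": 0, "gripper": -0.35},
  {"tx": 0, "ty": 0, "tz": 0, "wx": 0, "wy": 0, "wz": 0, "gripper": -0.35},
])

```text
time_s: 27.5
tcp_pos: [440.8, 31.9, 72.6]
tcp_rot: [-0.083, -0.702, -0.083, 0.702]
wrist_force: [-3.1, 1.8, 0.5]
opening: 0.324
```

>>> step_arm([
  {"tx": 0, "ty": 4, "tz": -0.1, "wx": -2, "wy": 0, "wz": 0, "gripper": -0.35},
  {"tx": 0, "ty": 4, "tz": -0.1, "wx": -2, "wy": 0, "wz": 0, "gripper": -0.35},
  {"tx": 0, "ty": 0, "tz": 0, "wx": 0, "wy": 0, "wz": 0, "gripper": -0.35},
])

```text
time_s: 27.8
tcp_pos: [443.0, 24.5, 72.6]
tcp_rot: [-0.108, -0.699, -0.108, 0.699]
wrist_force: [-3.4, 3.3, -0.8]
opening: 0.322
```

```bash
python3 wr.py
```

```text
[443.   24.5  72.6] 27.8 tool deg 17.494689893406317 F tool [ 0.8 -4.1  2.2] 0.3220128267516079
r 115.65502827452757 TCP angle rad (yaw 3.5 removed) 0.22412991552618142
pusher px 68 221 227 223.19117647058823 259.95588235294116 right edge y -33.589765252611244
```

>>> step_arm([
  {"tx": 0, "ty": 4, "tz": -0.1, "wx": -2, "wy": 0, "wz": 0, "gripper": -0.35},
  {"tx": 0, "ty": 4, "tz": -0.1, "wx": -2, "wy": 0, "wz": 0, "gripper": -0.35},
  {"tx": 0, "ty": 0, "tz": 0, "wx": 0, "wy": 0, "wz": 0, "gripper": -0.35},
])

```text
time_s: 28.15
tcp_pos: [445.9, 16.8, 72.7]
tcp_rot: [-0.132, -0.694, -0.132, 0.695]
wrist_force: [-2.6, 2.2, -0.8]
opening: 0.323
```

```bash
python3 wr.py
python3 - <<'E'
from red import *
import glob
for n in ["pics/top0.png"]+sorted(glob.glob("pics/top_*.png")):
    f=cv2.imread(n)[:,:,::-1].copy(); m=mask(f,(105,120,80),(125,255,255)); m[:,:185]=0; m[:,290:]=0; m[:240]=0; m[290:]=0
    ys,xs=np.nonzero(m); print(n,len(xs),xs.mean().round(2) if len(xs) else None)
d=np.load("top.npy",allow_pickle=True).item();c=cam(d); print("mm/px",plane(c,(210,260),60)[1]-plane(c,(211,260),60)[1])
E
```

```text
[445.9  16.8  72.7] 28.15 tool deg 21.500155283691626 F tool [ 0.8 -3.   1.6] 0.3232516662847096
r 115.31130480540774 TCP angle rad (yaw 3.5 removed) 0.29467473421774293
pusher px 68 221 227 223.48529411764707 260.02941176470586 right edge y -33.59047011468164
pics/top0.png 88 209.3
pics/top_20.6.png 0 None
pics/top_21.8.png 65 213.0
pics/top_22.9.png 1 220.0
pics/top_24.1.png 68 217.5
pics/top_25.2.png 27 221.85
pics/top_26.4.png 67 222.1
pics/top_26.8.png 67 222.16
pics/top_27.1.png 67 222.3
pics/top_27.8.png 68 223.19
pics/top_28.1.png 68 223.49
mm/px 2.3894349179082894
```

>>> step_arm([
  {"tx": 0, "ty": 4, "tz": -0.1, "wx": -2, "wy": 0, "wz": 0, "gripper": -0.35},
  {"tx": 0, "ty": 2, "tz": 0, "wx": -1, "wy": 0, "wz": 0, "gripper": -0.35},
  {"tx": 0, "ty": 0, "tz": 0, "wx": 0, "wy": 0, "wz": 0, "gripper": -0.35},
])

```text
time_s: 28.5
tcp_pos: [448.1, 11.7, 72.7]
tcp_rot: [-0.15, -0.691, -0.15, 0.691]
wrist_force: [-4.8, 2.9, -0.5]
opening: 0.326
```

>>> step_arm([
  {"tx": 0, "ty": 2, "tz": 0, "wx": -1, "wy": 0, "wz": 0, "gripper": -0.35},
  {"tx": 0, "ty": 2, "tz": 0, "wx": -1, "wy": 0, "wz": 0, "gripper": -0.35},
  {"tx": 0, "ty": 0, "tz": 0, "wx": 0, "wy": 0, "wz": 0, "gripper": -0.35},
])

```text
time_s: 28.8
tcp_pos: [449.7, 8.3, 72.6]
tcp_rot: [-0.162, -0.688, -0.162, 0.689]
wrist_force: [-4.6, 4.1, 0.3]
opening: 0.326
```

```bash
python3 wr.py
```

```text
[449.7   8.3  72.6] 28.8 tool deg 26.532191115423302 F tool [-0.3 -5.7  2.3] 0.3258054539212905
r 115.13670485861354 TCP angle rad (yaw 3.5 removed) 0.3755555071710128
pusher px 68 222 227 223.66176470588235 260.04411764705884 right edge y -33.59061108431146
```

>>> step_arm([
  {"tx": 0, "ty": 2, "tz": 0, "wx": -1, "wy": 0, "wz": 0, "gripper": -0.35},
  {"tx": 0, "ty": 1, "tz": 0, "wx": -0.5, "wy": 0, "wz": 0, "gripper": -0.35},
  {"tx": 0, "ty": 0, "tz": 0, "wx": 0, "wy": 0, "wz": 0, "gripper": -0.35},
])

```text
time_s: 29.15
tcp_pos: [450.8, 5.9, 72.6]
tcp_rot: [-0.171, -0.686, -0.172, 0.686]
wrist_force: [-5.3, 5.5, 1.0]
opening: 0.329
```

>>> step_arm([
  {"tx": 0, "ty": 2, "tz": 0, "wx": -1, "wy": 0, "wz": 0, "gripper": -0.35},
  {"tx": 0, "ty": 0, "tz": 0, "wx": 0, "wy": 0, "wz": 0, "gripper": -0.35},
])

```text
time_s: 29.35
tcp_pos: [451.7, 4.2, 72.6]
tcp_rot: [-0.177, -0.684, -0.178, 0.685]
wrist_force: [-5.7, 5.5, 1.2]
opening: 0.327
```

```bash
python3 wr.py
```

```text
[451.7   4.2  72.6] 29.35 tool deg 29.05557435136267 F tool [-1.2 -7.6  2.3] 0.3269592518500023
r 115.0872528459413 TCP angle rad (yaw 3.5 removed) 0.4155476061723584
pusher px 72 222 227 223.70833333333334 260.18055555555554 right edge y -33.59191892496392
```

>>> step_arm([
  {"tx": 0, "ty": 3, "tz": 0, "wx": -1.5, "wy": 0, "wz": 0, "gripper": -0.35},
  {"tx": 0, "ty": 2, "tz": 0, "wx": -1, "wy": 0, "wz": 0, "gripper": -0.35},
  {"tx": 0, "ty": 0, "tz": 0, "wx": 0, "wy": 0, "wz": 0, "gripper": -0.35},
])

```text
time_s: 29.7
tcp_pos: [453.9, 0.1, 72.6]
tcp_rot: [-0.192, -0.68, -0.193, 0.681]
wrist_force: [-7.5, 5.7, 2.1]
opening: 0.324
```

>>> step_arm([
  {"tx": 0, "ty": 3, "tz": 0, "wx": -1.5, "wy": 0, "wz": 0, "gripper": -0.35},
  {"tx": 0, "ty": 2, "tz": 0, "wx": -1, "wy": 0, "wz": 0, "gripper": -0.35},
  {"tx": 0, "ty": 0, "tz": 0, "wx": 0, "wy": 0, "wz": 0, "gripper": -0.35},
])

```text
time_s: 30.0
tcp_pos: [456.3, -3.8, 72.6]
tcp_rot: [-0.207, -0.675, -0.208, 0.677]
wrist_force: [-8.3, 8.5, 3.3]
opening: 0.324
```

```bash
python3 wr.py
```

```text
[456.3  -3.8  72.6] 30.0 tool deg 34.07728738356302 F tool [ -3.3 -11.8   2.1] 0.32417502488030303
r 115.07774210249877 TCP angle rad (yaw 3.5 removed) 0.49533647178498375
pusher px 70 222 227 223.82857142857142 260.1 right edge y -33.59114676044095
```

>>> step_arm([
  {"tx": 0, "ty": 3, "tz": 0, "wx": -1.5, "wy": 0, "wz": 0, "gripper": -0.35},
  {"tx": 0, "ty": 3, "tz": 0, "wx": -1.5, "wy": 0, "wz": 0, "gripper": -0.35},
  {"tx": 0, "ty": 0, "tz": 0, "wx": 0, "wy": 0, "wz": 0, "gripper": -0.35},
])

```text
time_s: 30.35
tcp_pos: [459.3, -8.4, 72.5]
tcp_rot: [-0.224, -0.669, -0.226, 0.671]
wrist_force: [-9.6, 9.5, 4.7]
opening: 0.323
```

>>> step_arm([
  {"tx": 0, "ty": 3, "tz": 0, "wx": -1.5, "wy": 0, "wz": 0, "gripper": -0.35},
  {"tx": 0, "ty": 3, "tz": 0, "wx": -1.5, "wy": 0, "wz": 0, "gripper": -0.35},
  {"tx": 0, "ty": 0, "tz": 0, "wx": 0, "wy": 0, "wz": 0, "gripper": -0.35},
  {"tx": 0, "ty": 0, "tz": 0, "wx": 0, "wy": 0, "wz": 0, "gripper": -0.35},
])

```text
time_s: 30.75
tcp_pos: [462.4, -12.6, 72.5]
tcp_rot: [-0.241, -0.663, -0.243, 0.665]
wrist_force: [-11.7, 11.1, 6.3]
opening: 0.327
```

```bash
python3 wr.py
```

```text
[462.4 -12.6  72.5] 30.75 tool deg 40.087896400064466 F tool [ -6.3 -16.1   1.8] 0.3269604872347713
r 115.07040732944218 TCP angle rad (yaw 3.5 removed) 0.5883392306216431
pusher px 67 222 228 223.955223880597 260.1194029850746 right edge y -35.97065781351648
```

>>> step_arm([
  {"tx": 0, "ty": -6, "tz": 0, "wx": 3, "wy": 0, "wz": 0, "gripper": -0.35},
  {"tx": 0, "ty": -6, "tz": 0, "wx": 3, "wy": 0, "wz": 0, "gripper": -0.35},
  {"tx": 0, "ty": 0, "tz": 0, "wx": 0, "wy": 0, "wz": 0, "gripper": -0.35},
])

```text
time_s: 31.1
tcp_pos: [456.0, -3.2, 72.6]
tcp_rot: [-0.206, -0.676, -0.207, 0.677]
wrist_force: [-6.9, 7.1, 0.4]
opening: 0.326
```

```bash
python3 wr.py
```

```text
[456.   -3.2  72.6] 31.1 tool deg 33.99944586403471 F tool [-0.3 -9.8  1.7] 0.32601300656079163
r 115.06365677634271 TCP angle rad (yaw 3.5 removed) 0.4899504155382376
pusher px 70 222 227 223.88571428571427 260.0857142857143 right edge y -33.59100982195358
```

>>> step_arm([
  {"tx": 0, "ty": -6, "tz": 0, "wx": 3, "wy": 0, "wz": 0, "gripper": -0.35},
  {"tx": 0, "ty": -6, "tz": 0, "wx": 3, "wy": 0, "wz": 0, "gripper": -0.35},
  {"tx": 0, "ty": -6, "tz": 0, "wx": 3, "wy": 0, "wz": 0, "gripper": -0.35},
  {"tx": 0, "ty": 0, "tz": 0, "wx": 0, "wy": 0, "wz": 0, "gripper": -0.1},
  {"tx": 0, "ty": 0, "tz": 0, "wx": 0, "wy": 0, "wz": 0, "gripper": 0},
])

```text
time_s: 31.65
tcp_pos: [449.0, 9.8, 73.1]
tcp_rot: [0.154, 0.691, 0.154, -0.69]
wrist_force: [-0.6, 0.7, 1.0]
opening: 0.497
```

```bash
python3 wr.py
```

```text
[449.    9.8  73.1] 31.65 tool deg 25.141128938498174 F tool [-1.  -0.9  0.3] 0.4969188074055332
r 115.08993728280909 TCP angle rad (yaw 3.5 removed) 0.3610742007658426
pusher px 69 222 227 223.7246376811594 260.0144927536232 right edge y -33.590327101065384
```

>>> step_arm([
  {"tx": -15, "ty": 0, "tz": 0, "wx": 0, "wy": 0, "wz": 0, "gripper": 0},
  {"tx": -30, "ty": 0, "tz": 0, "wx": 0, "wy": 0, "wz": 0, "gripper": 0},
  {"tx": -25, "ty": 0, "tz": 0, "wx": 7, "wy": 0, "wz": 0, "gripper": 0},
  {"tx": 0, "ty": 0, "tz": -20, "wx": 7, "wy": 0, "wz": 0, "gripper": 0},
  {"tx": 0, "ty": 10, "tz": -20, "wx": 7.5, "wy": 0, "wz": 0, "gripper": 0},
  {"tx": 0, "ty": 15, "tz": -20, "wx": 0, "wy": 0, "wz": 0, "gripper": 0},
  {"tx": 0, "ty": 0, "tz": 0, "wx": 0, "wy": 0, "wz": 0, "gripper": 0},
  {"tx": 0, "ty": 0, "tz": 0, "wx": 0, "wy": 0, "wz": 0, "gripper": 0},
])

```text
time_s: 32.5
tcp_pos: [509.7, -4.4, 142.6]
tcp_rot: [-0.022, -0.707, -0.022, 0.707]
wrist_force: [-1.0, 0.7, -0.4]
opening: 0.5
```

Run:
```python
from red import *
M,p,s=tool(); print(p,np.round(M,3).tolist(),s["time_s"])
f,c=shot("wrist","w_v"); g=cv2.cvtColor(f,cv2.COLOR_RGB2HSV)
# sample along syringe axis line and off-axis lines, press frame (cradle 544.5,-83 yaw 3.5)
R2=R.from_euler("z",3.5,degrees=True).as_matrix()[:2,:2]; C=np.array([544.3,-83])
for dx,z in ((0,61),(12,48),(-12,48),(-17,48),(17,48)):
    out=[]
    for y in range(20,101,1):
        w=C+R2@np.array([dx,y]); u,v=proj(c,[*w,z]); q=f[int(round(v)),int(round(u))].astype(int); out.append("B" if q[2]>q[0]+50 else str(int(q.mean())//10))
    print(dx,z," ".join(out))
```

```text
[509.70204669  -4.44371476 142.62668646] [[-0.0, 0.062, -0.998], [-0.0, -0.998, -0.062], [-1.0, 0.0, 0.0]] 32.5
0 61 24 23 14 23 24 24 24 24 24 24 24 24 24 24 24 24 24 24 24 24 25 25 25 25 21 13 14 15 15 15 15 15 15 15 15 9 B B B B B B B B B 9 11 12 12 12 12 12 12 12 12 12 12 12 12 12 12 12 12 12 12 12 12 12 12 12 12 12 12 12 12 12 12 12 12 12 12
12 48 12 12 12 12 12 12 12 12 12 12 12 12 12 14 17 17 17 17 16 21 22 23 23 22 13 14 14 13 7 6 8 14 14 13 B B B B B B B B B B B B 6 6 7 6 7 7 7 7 7 7 6 7 7 6 7 7 6 7 6 7 7 7 6 7 6 6 6 7 7 7 7 7 7 7 6
-12 48 19 20 20 20 20 20 20 20 18 17 17 17 18 20 21 21 21 22 23 24 24 25 19 14 14 14 13 9 6 8 14 14 14 10 B B B B B B B B B B 7 8 9 9 9 9 9 9 8 9 9 9 9 9 9 9 9 9 9 9 8 9 9 9 9 9 9 9 9 9 9 9 9 9 9 9 9
-17 48 13 13 13 13 13 13 13 13 12 6 6 7 14 15 15 15 15 15 21 24 25 24 24 15 13 13 8 6 7 7 7 6 7 7 B B B B B B B B B B B 6 7 6 6 6 7 6 7 7 7 6 7 7 7 6 7 6 7 6 6 6 6 7 7 7 6 6 6 6 7 7 7 7 6 7 7
17 48 8 8 6 6 6 6 6 7 6 6 6 7 20 24 24 24 24 24 24 24 23 19 19 20 16 14 13 9 6 6 7 6 6 6 7 B B B B B B B B B B B 6 7 7 6 7 6 7 7 6 7 7 6 6 7 7 7 7 7 7 7 6 6 7 7 7 6 6 7 7 7 7 7 6 7 7
```

>>> step_arm([
  {"tx": -35, "ty": 0, "tz": 0, "wx": 0, "wy": 0, "wz": 0, "gripper": 0},
  {"tx": -40, "ty": 0, "tz": 5, "wx": 0, "wy": 0, "wz": 0, "gripper": 0},
  {"tx": -25, "ty": 20, "tz": 10, "wx": 0, "wy": 0, "wz": 0, "gripper": 0},
  {"tx": 0, "ty": 36, "tz": 10, "wx": 0, "wy": 0, "wz": 0, "gripper": 0},
  {"tx": 0, "ty": 36, "tz": 10, "wx": 0, "wy": 0, "wz": 0, "gripper": 0},
  {"tx": 0, "ty": 36, "tz": 10, "wx": 0, "wy": 0, "wz": 0, "gripper": 0},
  {"tx": 0, "ty": 36, "tz": 10, "wx": 0, "wy": 0, "wz": 0, "gripper": 0},
  {"tx": 0, "ty": 36, "tz": 10, "wx": 0, "wy": 0, "wz": 0, "gripper": 0},
  {"tx": 0, "ty": 36, "tz": 10, "wx": 0, "wy": 0, "wz": 0, "gripper": 0},
  {"tx": 0, "ty": 36, "tz": 10, "wx": 0, "wy": 0, "wz": 0, "gripper": 0},
  {"tx": 0, "ty": 36, "tz": 10, "wx": 0, "wy": 0, "wz": 0, "gripper": 0},
  {"tx": 0, "ty": 36, "tz": 10, "wx": 0, "wy": 0, "wz": 0, "gripper": 0},
  {"tx": 0, "ty": 20, "tz": 0, "wx": 0, "wy": 0, "wz": 0, "gripper": 0},
  {"tx": 0, "ty": 0, "tz": 0, "wx": 0, "wy": 0, "wz": 0, "gripper": 0},
  {"tx": 0, "ty": 0, "tz": 0, "wx": 0, "wy": 0, "wz": 0, "gripper": 0},
])

```text
time_s: 34.05
tcp_pos: [427.3, -372.8, 242.5]
tcp_rot: [-0.022, -0.707, -0.023, 0.707]
wrist_force: [0.8, 0.0, 0.3]
opening: 0.502
```

Run:
```python
from red import *
M,p,s=tool(); print(p,s["time_s"])
ft,ct=shot("top","t_end"); fs,csd=shot("side","s_end")
a=cv2.imread("pics/top0.png"); b=ft[:,:,::-1]
m=mask(ft,(105,120,80),(125,255,255)); m[:,:185]=0; m[:,290:]=0; m[:240]=0; m[290:]=0; ys,xs=np.nonzero(m); print("pusher",len(xs),xs.mean())
df=(np.abs(a.astype(int)-b).max(2)>60).astype(np.uint8); n,l,st,ce=cv2.connectedComponentsWithStats(df)
print([(st[i].tolist()) for i in range(1,n) if st[i,4]>25])
m=red(ft); m[:270]=0;m[345:]=0;m[:,160:];m[:,:165]=0;m[:,260:]=0; ys,xs=np.nonzero(m); print("red",xs.mean(),ys.mean(), plane(ct,(xs.mean(),ys.mean()),99))
# knob: dark blob in side view, before/after
s0=cv2.imread("pics/side0.png")
for nme,im in (("before",s0),("after",fs[:,:,::-1])):
    w=im[285:330,275:315].max(2)<35; n,l,st,ce=cv2.connectedComponentsWithStats(w.astype(np.uint8)); print(nme,[(st[i].tolist(),ce[i].round(1).tolist()) for i in range(1,n) if st[i,4]>15])
print("knob top proj lift0, 6mm:",proj(csd,[494.5,-115,101.5]),proj(csd,[494.5,-115,107.5]))
```

```text
[ 427.28941892 -372.75633027  242.54044991] 34.05
pusher 69 223.63768115942028
[[207, 252, 22, 18, 231], [262, 253, 6, 29, 41], [274, 253, 6, 6, 29], [168, 262, 12, 8, 65], [405, 263, 10, 5, 26], [183, 267, 26, 54, 796], [327, 266, 61, 31, 1077], [424, 279, 14, 11, 110], [403, 297, 46, 39, 859], [375, 321, 18, 18, 165], [265, 343, 193, 137, 14006], [384, 344, 9, 4, 30], [288, 372, 10, 19, 142], [464, 391, 79, 51, 1195], [506, 407, 106, 73, 5036], [223, 422, 44, 20, 538], [220, 437, 22, 15, 154], [197, 441, 16, 11, 73], [173, 459, 17, 19, 77], [253, 469, 12, 11, 50]]
red 200.71180555555554 300.72222222222223 [443.21525673  22.57881627  99.        ]
before [([17, 22, 6, 9, 45], [19.9, 25.8])]
after [([19, 19, 6, 9, 47], [21.3, 22.7])]
knob top proj lift0, 6mm: [293.02288221 301.94553537] [292.97319101 299.92284789]
```

Run:
```python
from red import *
d=eyes.get_image("wrist"); M=np.array([[0,.062,-.998],[0,-.998,-.062],[-1,0,0]]); c=cam(d,(M,np.array([509.70,-4.44,142.63])))
g=cv2.cvtColor(cv2.imread("pics/w_v.png"),cv2.COLOR_BGR2GRAY).astype(np.float32)
R2=R.from_euler("z",3.5,degrees=True).as_matrix()[:2,:2]; C=np.array([544.3,-83])
for dx,a,b in ((-14,44,60),(14,44,60),(-13,44,60),(13,44,60),(-19,36,52),(19,36,52),(-24,26,50),(24,26,50)):
    ys=np.arange(a,b,.5); uv=np.array([proj(c,[*(C+R2@np.array([dx,y])),48 if abs(dx)<22 else 51]) for y in ys],np.float32)
    print(dx,a,(cv2.remap(g,uv[:,0].reshape(1,-1).copy(),uv[:,1].reshape(1,-1).copy(),1)[0]/10).round().astype(int).tolist())
```

```text
-14 44 [14, 14, 14, 14, 13, 11, 8, 7, 7, 7, 8, 10, 13, 14, 14, 14, 14, 13, 10, 8, 7, 7, 7, 7, 7, 7, 7, 7, 7, 7, 7, 7]
14 44 [15, 14, 14, 14, 14, 13, 12, 10, 8, 7, 7, 7, 7, 8, 9, 11, 12, 12, 10, 8, 7, 7, 7, 7, 7, 7, 7, 7, 7, 7, 7, 7]
-13 44 [14, 14, 14, 14, 13, 12, 9, 7, 7, 7, 9, 11, 13, 15, 15, 15, 14, 13, 10, 8, 7, 7, 7, 7, 7, 7, 7, 7, 7, 7, 7, 7]
13 44 [14, 14, 14, 14, 14, 14, 13, 10, 8, 7, 7, 7, 8, 10, 13, 14, 14, 14, 11, 9, 7, 7, 7, 7, 7, 7, 7, 7, 7, 7, 7, 7]
-19 36 [15, 15, 15, 15, 16, 19, 22, 24, 24, 24, 24, 24, 24, 22, 19, 16, 14, 13, 12, 10, 8, 7, 7, 7, 7, 7, 7, 7, 7, 7, 7, 7]
19 36 [25, 25, 25, 25, 25, 25, 25, 25, 25, 24, 22, 19, 16, 16, 16, 16, 16, 15, 14, 12, 10, 8, 7, 7, 7, 7, 7, 7, 7, 7, 7, 7]
-24 26 [14, 14, 13, 13, 13, 13, 14, 13, 13, 13, 13, 13, 14, 14, 14, 14, 14, 14, 14, 14, 14, 14, 14, 14, 14, 14, 14, 14, 14, 14, 14, 14, 14, 14, 14, 14, 14, 14, 14, 14, 14, 14, 14, 14, 14, 13, 13, 13]
24 26 [14, 14, 14, 14, 14, 14, 14, 14, 14, 14, 14, 14, 14, 14, 16, 20, 23, 24, 25, 25, 25, 25, 25, 25, 25, 25, 25, 25, 25, 25, 25, 25, 24, 22, 18, 14, 13, 13, 13, 12, 9, 7, 7, 7, 8, 9, 12, 13]
```

```bash
python3 -c "
from cell import hand_in
print(hand_in())"
```

```text
the job is handed in; nothing more can be done
None
```

The syringe press is loaded and the plunger pressed home. I handed the job in at about 34 s of the 72 s allowed, with the gripper clear of everything.

**What I did**
- I lifted the clamp bar about 20 mm by its knob, turned it aside about 1.5 rad and let it down.
- I moved the syringe from the rest into the cradle, with the flange about 4 mm behind the rear saddle.
- I lifted the bar again, turned it back and let it down on the barrel.
- I swung the wrench through four driving strokes until it stalled, backed off and let go.

**Last checks**
- **Stall:** the wrench force rose from about 3 N while driving to about 16 N, and the handle sprang back when I backed off, so the pusher had met something hard.
- **Pusher travel:** the top camera gave 34–35 mm. It read 35.0 mm under load and about 34.3 mm after release, where 35 mm is fully home. One pixel is 2.4 mm, so I can't separate those readings.
- **Plunger:** in the wrist image the thumb disc's rear was about 9–10 mm behind the flange's rear, where 10 mm is home. That agrees with the plunger being fully in.
- **Clamp:** the side camera shows the knob about 6 mm higher than at the start, as expected for a bar resting on the barrel. The bar looks about 0.02 rad off its stop, still below the top of the ear that keeps it from turning.
- **Other things:** comparing the top pictures from start and end showed no change at the timer. I put the changes to the right of the rest, near the amber bottle, down to the arm and its shadow, but did not check those items one by one.

**Disagreement:** my camera estimates of the cradle differed by about 5 mm in x. I settled this by contact, easing the syringe sideways until the force dropped to zero. I had used all 12 picture views by then, so the clamp return, pressing and end state were checked only by numbers from the images and forces.

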